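Refit the coolant sump hatch and lock its quarter-turn fastener

ROBOT

A 6-joint arm with a two-finger parallel gripper is mounted at the origin on a cart in front of the work surface, level with it; the furniture and walls round the work are solid. World frame = base frame: x ahead of the robot, y to its left, z up, the work surface at z = 0. Lengths are in m, angles in rad, forces in N, time in s.
With the tool pointing down it reaches from about 0.25 to 0.775 m from the base axis. Payload 4 kg.
Tool frame: the origin (TCP) lies between the finger pads; the fingertips stand 14 mm ahead of it and the grasp point (between the pads) lies 5 mm behind it; z points along the fingers, y is the direction in which the jaws open and shut (so a half turn about z gives the same grasp; the last joint's range is limited). The gripper opens to 94 mm and grips with 3 to 60 N. Pads are 16 mm wide; open, the fingers measure 119 mm over their backs; the gripper's body (75 mm by 177 mm) begins 78 mm behind the grasp point.
Start: joints at [1.207, 0.087, 1.371, -0, 1.684, -0.103], TCP at [0.142, 0.531, 0.22] pointing down, gripper open.
Joint ranges: [-3.1, 3.1], [-0.76, 2.03], [0.27, 2.55], [-1.08, 4.22], [0.17, 2.65], [-2.57, 2.57]. Speed limits (rad/s): [2.79, 2.79, 3.14, 3.14, 3.14, 3.14].

INTERFACE

Orientations are given as [roll, pitch, yaw] about the fixed x, y, z axes, in that order (R = Rz(yaw) Ry(pitch) Rx(roll)).
In Python, from bench import robot, cams, spotter gives the robot as it stands.
- The arm moves only by the shell command python3 -m inch 'ROWS'. ROWS is JSON, a list of rows, each an object of numbers: "grip": the opening, from 0 (shut) to 1 (fully open); "dx", "dy", "dz": the shift along the tool's x, y, z in units of 25 mm (1.0 is 25 mm); "rx", "ry", "rz": the turn, a rotation vector about the tool's x, y, z in units of 5 degrees (1.0 is 5 degrees). A call has 1 to 12 rows; each row shifts and turns the pose as measured when the row begins, along the tool's axes as they then stand; what a row does not reach is not made up. A row lasts 1/8 s, in which the tool goes at most 62.5 mm and 10.7 degrees, less where a joint would pass 70% of its speed; a pose out of reach is approached as far as the arm can. A call is refused whole if a number of a shift passes 1 or a number of a turn 1, either way. A call with a gripper value outside its range is refused whole. The fingers move at their own pace and stop on an object; the grip force is fixed at half the most. Time passes only in rows, so rows that do not move let the fingers close. It gives the time, the measured TCP pose, the force and the opening at its end, in the units of the state.
- robot.get_obs(): the state, without advancing time (a new reading comes with each control period).
- cams.snapshot(name): name is "scene" or "top" or "wrist"; returns a dict with "frame" (480x640x3 uint8, red, green, blue), "intrinsics" (3x3 intrinsics, pixels), "eye" and "orientation" of the camera in the world. Camera axes: x right, y up, looking along -z (the intrinsics and any distortion apply to the point x, -y, -z); pixel columns grow to the right and rows downward; lengths in m; the calibration is good to about 2 mm. A picture is of the moment at which its call begins. There is no depth.
- robot.close_job(): hands the job in, once; it reports no verdict.
Trained networks look in a picture, given as the dict that the camera call returned (one of the last four; its "shot" number tells which), for a name from the list of things; names that differ only in an ending like _2 or _b are one class to them, and where a whole thing is asked for, a point or a joint stands for the part that bears it (a point fixed in the world has none). Each returns a list of dicts, best first, with "score" (0 to 1); they miss things now and then, are a little off and sometimes report something else, mostly with a low value. They report only what shows in the picture. A call takes as long as a camera call. They do not tell look-alikes from the thing itself.
- spotter.regions_of(picture, query): "pixels" (480x640 bool, what is visible of it) and "extent" ([left, top, right, bottom] in pixels, round what is visible of it).
- spotter.place_of(picture, query): "pixel" ([column, row] in pixels: a listed point, or the origin of a listed thing).
The state is a dict: "time": time; "joint_positions": joint angles; "qvel": joint speeds; "joint_torque": joint torques, N m; "tool_pos": TCP position; "ee_rot": TCP orientation; "wrist_force": force on the tool from outside, world axes, zero at the start; "wrist_torque": the same for the moment, N m; "width": finger opening in m.
Only numpy, scipy, OpenCV 4.12 (cv2) and the standard library are available. Lean on these libraries where they do the work, as an engineer would, in place of code of your own. Each camera call takes 0.05 s, during which the arm holds its last target.

TASK

The trim saw's coolant sump box has just been cleaned out. Put its loose aluminium hatch back into the open port, turn the black wing clockwise under light downward pressure until the stud finds its slot and the hatch drops down flush, then turn the wing on clockwise, about a quarter turn, until it goes over the cam and drops into its locked notch, and let go. Work gently, never leaning hard on the hatch or forcing the fastener, and leave the other things on the bench where they are.

Things in the scene. Friction and masses are not known exactly. Their poses are not given: they have to be found in the camera images.
- sump_box: Grey coolant box fixed on the bench, 200 (x) x 180 (y) x 85 mm high: dark louvres in front (-x), two brass hose barbs behind, a 96 (x) x 76 (y) mm port open in the middle of its deck. Origin under its centre, z up. In the port stands the fastener's socket, a sprung steel plate with a slot 35 x 6.5 mm; a quarter turn clockwise past the slot it has a locking notch, then a firm stop.
- port (a point): Centre of the port in the plane of the deck, 85 mm above the bench, axes as the box's. The socket plate's top lies 8 mm lower on the same axis. Its slot runs roughly along the box's x, but the socket is clamped up to 0.5 rad off either way, another angle each time and not reported: find it by feel. Anticlockwise of the slot a stop blocks the pin under the plate; the plate cannot turn.
- hatch: Loose aluminium hatch, 0.3 to 0.5 kg, right side up on the bench: plate 118 (x) x 98 (y) x 4 mm over a skirt 93 x 73 mm, 19 mm deep, its lowest 6 mm stepped in to 88 x 68. Origin: centre of the skirt's lower edge, z up; plate's underside 19 mm above it. Clearance in the port 1.5 mm a side, fits either way round. Flush on the deck, the origin is 66 mm above the box's underside.
- wing (a joint): Angle (rad) of the black wing and its stud in the hatch, anticlockwise from above positive, range -2.4 to 1.2, friction 0.005 N m; at 0 the wing lies along the hatch's x. Starts at 0.6 to 0.75, anticlockwise of any slot angle. Beside the slot the pin rests on the socket and the hatch stands 8.5 mm proud (5.5 if pressed with 9 N); within 0.05 rad of the slot it drops through and the hatch is flush.
- wing_grip (a point): Centre of the black wing (42 x 10 mm, 28 mm tall, white line on one half of its top), on the stud's axis 46 mm above the hatch's origin, 23 mm above its plate; x along the wing, y across its 10 mm, z up. Clear all round for a grip from above. Below the plate the stud has a cross pin, 30 mm long, 5 mm thick, flat below, parallel to the wing, its underside 2.5 mm above the skirt's lower edge.
- socket (a joint): Height (m) of the sprung socket plate, up positive, 3 N/mm, range -0.003 to 0.006: about 0 free, negative under the pin, 0.0032 with the pin on the cam's hump, 0.0012 locked. Past the slot the wing turns up a greased ramp against up to 0.1 N m (let go there, it springs back), with less on the hump from 0.95 rad; 1.4 to 1.5 rad past the slot's middle the pin drops into the notch; at 1.65 is the stop.
- polish_jar: Bystander: white jar with a black screw lid, 55 mm wide, 68 mm tall; origin under its centre.
- brush: Bystander: wooden scrub brush, 54 x 153 x 49 mm, bristles down; origin under its centre.
- slab: Bystander: flat banded brown agate slice, 67 x 94 x 8 mm; origin under its centre.
- plier: Bystander: pliers with red grips, 49 x 152 x 13 mm, lying flat; origin under its centre.
Not all that is in view belongs to the job. Leave any blue look-alike of the hatch alone.

How it is judged:
By the outcome, as a careful person would: the job done as asked, in the order asked, and still so for the second after the job is handed in, with the robot touching nothing.
It also fails if it takes over 72 s, if anything falls off the work surface, if the arm or the gripper's body presses on something with over 40 N, if the wrist force passes 120 N, or if a joint passes its speed limit or range.

## Working session

There is one attempt and no reset: what is moved stays moved. The work goes in short steps, Python scripts to look and compute and a shell command to move; the robot and the scene stay as the last step left them, time stands still between calls to the robot, and variables do not carry over. Pictures are saved under pics/ and viewed, and the job is handed in when it is done.

```bash
ls; mkdir -p pics; cat > h.py <<'E'
import numpy as np, cv2
from bench import robot, cams, spotter
from scipy.spatial.transform import Rotation as R
def save(p,name): cv2.imwrite('pics/'+name, cv2.cvtColor(p['frame'],cv2.COLOR_RGB2BGR))
def rot(p):
    o=np.array(p['orientation'])
    if o.shape==(3,3): return o
    if o.shape==(4,): return R.from_quat(o).as_matrix()
    return R.from_euler('xyz',o).as_matrix()
def ray(p,px):
    K=np.array(p['intrinsics']); d=np.linalg.inv(K)@np.array([px[0],px[1],1.])
    return np.array(p['eye']), rot(p)@np.array([d[0],-d[1],-d[2]])
def at_z(p,px,z):
    e,d=ray(p,px); return e+d*(z-e[2])/d[2]
def proj(p,X):
    c=rot(p).T@(np.array(X)-np.array(p['eye'])); v=np.array([c[0],-c[1],-c[2]]); q=np.array(p['intrinsics'])@v; return q[:2]/q[2]
E
python3 - <<'E'
from h import *
o=robot.get_obs()
for k,v in o.items(): print(k,np.round(v,4))
for n in ['scene','top','wrist']:
    p=cams.snapshot(n); save(p,n+'0.png'); print(n,{k:np.round(v,4).tolist() for k,v in p.items() if k not in('frame',) and not isinstance(v,str)})
    for q in ['hatch','wing_grip','sump_box','port']:
        try:
            for r in spotter.place_of(p,q)[:3]: print(q,np.round(r['pixel'],1),round(r['score'],2))
        except Exception as ex: print(q,ex)
E
```

```text
pics
time 0.0
joint_positions [ 1.2069  0.088   1.3723 -0.      1.6836 -0.1031]
qvel [ 0.0002 -0.0011 -0.0018 -0.0013 -0.0001  0.0004]
joint_torque [-1.90000e-03 -3.40181e+01 -3.02425e+01  7.16000e-02  3.29000e-02
 -2.00000e-04]
tool_pos [0.1416 0.5309 0.2183]
ee_rot [-3.1393e+00 -2.0000e-04  2.8808e+00]
wrist_force [-0.4564 -0.1178  0.277 ]
wrist_torque [ 0.0346 -0.0498  0.0501]
width 0.0938
scene {'intrinsics': [[475.533, 0.0, 311.2384], [0.0, 475.533, 238.3506], [0.0, 0.0, 1.0]], 'eye': [0.1999, -0.7065, 1.0678], 'orientation': [0.7051, 0.0139, -0.5498], 'shot': 1}
hatch [377.9 241.7] 0.93
hatch [311.8 337.7] 0.6
wing_grip [378.2 233.3] 0.58
wing_grip [312.6 327.6] 0.45
sump_box [251.1 234. ] 0.69
port [250.  211.7] 0.89
port [311.7 326.4] 0.56
top {'intrinsics': [[483.212, 0.0, 314.4651], [0.0, 483.212, 240.8354], [0.0, 0.0, 1.0]], 'eye': [0.4233, -0.0082, 1.3047], 'orientation': [0.16, 0.0005, -1.5986], 'shot': 2}
hatch [384.5 294.4] 0.8
hatch [321.3 177.8] 0.72
wing_grip [320.2 173.1] 0.52
wing_grip [390.9 291.3] 0.48
sump_box [236.7 284.9] 0.72
port [234.3 283.5] 0.89
wrist {'intrinsics': [[380.9363, 0.0, 319.336], [0.0, 380.9363, 238.5741], [0.0, 0.0, 1.0]], 'eye': [0.0737, 0.5495, 0.3837], 'orientation': [-0.2496, -0.0002, 1.3093], 'shot': 3}
```

View pics/scene0.png

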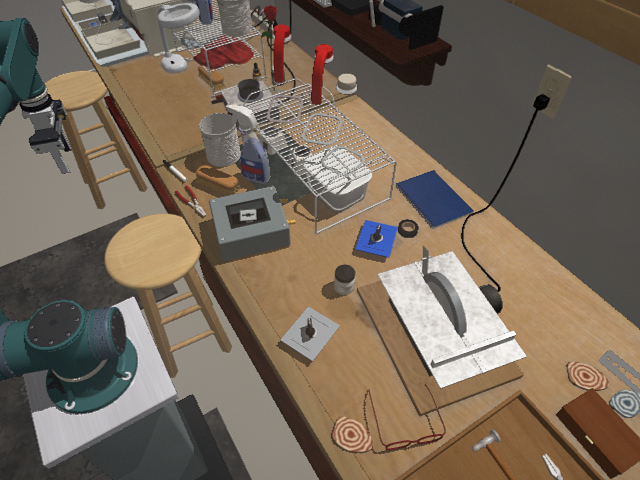

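View pics/top0.png

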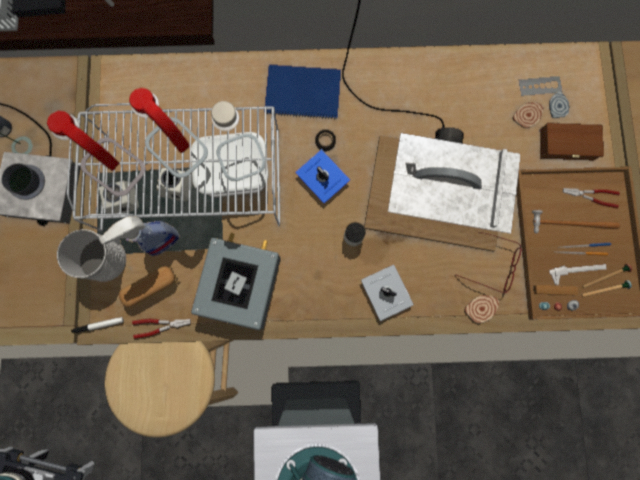

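Candidates for the hatch: the blue look-alike (top 321,178; scene 377,240) and the grey aluminium one (top 387,293; scene 310,335). By the description it is the grey one. I'll check it in a close crop and measure poses.

```bash
python3 - <<'E'
from h import *
p=cams.snapshot('top'); s=cams.snapshot('scene')
a=p['frame'][225:345,180:430]; a=cv2.resize(a,None,fx=3.2,fy=3.2,interpolation=cv2.INTER_CUBIC)
cv2.imwrite('pics/topcrop.png',a[:,:,::-1])
b=s['frame'][295:375,265:355]; c=s['frame'][175:270,195:305]
b=cv2.resize(b,(400,356),interpolation=cv2.INTER_CUBIC); c=cv2.resize(c,(400,356),interpolation=cv2.INTER_CUBIC)
cv2.imwrite('pics/scenecrop.png',np.hstack([b,c])[:,:,::-1])
def tri(px1,px2):
    e1,d1=ray(p,px1); e2,d2=ray(s,px2); A=np.stack([d1,-d2],1); t=np.linalg.lstsq(A,e2-e1,rcond=None)[0]
    return (e1+d1*t[0]+e2+d2*t[1])/2
for q in ['hatch','sump_box']:
  for n,pic in (('top',p),('scene',s)):
    for r in spotter.regions_of(pic,q)[:3]:
        m=r['pixels'].astype(np.uint8); cs,_=cv2.findContours(m,0,2); k=max(cs,key=cv2.contourArea); rc=cv2.minAreaRect(k)
        z={'hatch':.023,'sump_box':.085}[q]
        print(n,q,round(r['score'],2),r['extent'],m.sum())
        if n=='top':
            bx=[at_z(pic,v,z)[:2] for v in cv2.boxPoints(rc)]; print(np.round(bx,4).tolist(), np.round(np.mean(bx,0),4), [round(np.linalg.norm(bx[i]-bx[i-1]),3) for i in range(4)])
            print([round(np.degrees(np.arctan2(*(bx[i]-bx[i-1])[::-1])),1) for i in range(4)])
for n in ['polish_jar','brush','slab','plier']:
    for r in spotter.place_of(p,n)[:2]: print(n,np.round(r['pixel']),round(r['score'],2),np.round(at_z(p,r['pixel'],0),3))
for n,z in [('hatch',0),('wing_grip',.046),('port',.085),('sump_box',0)]:
  for pic in (p,s):
    for r in spotter.place_of(pic,n)[:2]: print(n,np.round(r['pixel'],1),round(r['score'],2),np.round(at_z(pic,r['pixel'],z),4))
E
```

```text
top hatch 0.81 [297.2, 149.4, 348.7, 198.9] 1555
[[0.8265, 0.0371], [0.8934, -0.0409], [0.7953, -0.1177], [0.73, -0.04]] [ 0.8113 -0.0404] [np.float64(0.124), np.float64(0.103), np.float64(0.125), np.float64(0.101)]
[np.float64(38.6), np.float64(-49.4), np.float64(-141.9), np.float64(130.1)]
top hatch 0.57 [362.4, 264.7, 413.4, 317.4] 1621
[[0.522, -0.1322], [0.5633, -0.2215], [0.4551, -0.2689], [0.4149, -0.1806]] [ 0.4888 -0.2008] [np.float64(0.117), np.float64(0.098), np.float64(0.118), np.float64(0.097)]
[np.float64(24.3), np.float64(-65.2), np.float64(-156.4), np.float64(114.4)]
scene hatch 0.98 [282.1, 308.0, 337.6, 360.2] 1620
scene hatch 0.65 [355.5, 220.9, 396.5, 255.7] 1054
top sump_box 0.66 [188.6, 234.3, 277.9, 326.8] 5801
[[0.4468, 0.3019], [0.6629, 0.2482], [0.6101, 0.0657], [0.3967, 0.1241]] [0.5291 0.185 ] [np.float64(0.185), np.float64(0.223), np.float64(0.19), np.float64(0.221)]
[np.float64(74.3), np.float64(-13.9), np.float64(-106.1), np.float64(164.7)]
top sump_box 0.37 [463.7, 293.0, 499.9, 322.0] 725
[[0.4405, -0.3751], [0.4922, -0.4422], [0.441, -0.4811], [0.39,
[... 429 characters left out ...]
64. 330.] 0.92 [0.404 0.393 0.   ]
hatch [386.  291.8] 0.77 [ 0.4897 -0.2019  0.    ]
hatch [322.8 178.5] 0.69 [ 0.8094 -0.0417  0.    ]
hatch [309.3 337.3] 0.96 [ 0.4879 -0.1989  0.    ]
hatch [374.7 241.4] 0.77 [ 0.8131 -0.0328  0.    ]
wing_grip [387.9 293.2] 0.59 [ 0.4836 -0.1998  0.046 ]
wing_grip [320.4 175.5] 0.51 [ 0.8044 -0.0343  0.046 ]
wing_grip [310.5 327.2] 0.61 [ 0.4922 -0.1988  0.046 ]
wing_grip [379.3 230.7] 0.49 [ 0.8216 -0.0366  0.046 ]
port [234.5 285. ] 0.7 [0.513  0.1914 0.085 ]
port [246.6 212.5] 0.91 [0.5198 0.1946 0.085 ]
port [192.  201.7] 0.22 [0.4041 0.3189 0.085 ]
sump_box [238.2 284.1] 0.68 [0.5214 0.1954 0.    ]
sump_box [254.8 235.9] 0.84 [0.5253 0.1735 0.    ]
```

View pics/topcrop.png

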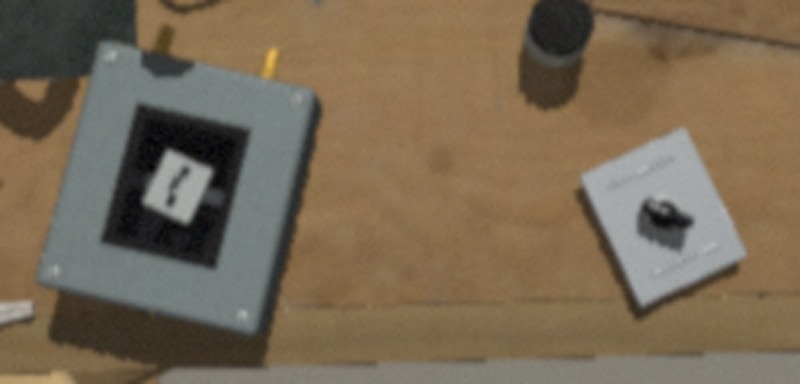

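View pics/scenecrop.png

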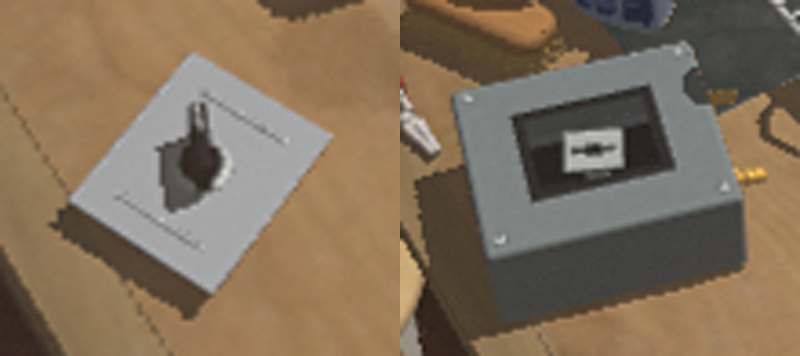

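The crops show the grey aluminium hatch with its black wing (top crop ~665,212) and the box with a steel slotted socket in its open port. The hatch is that grey one, near world (0.488, -0.200). I'll turn toward the wing's angle first.

```bash
python3 -m inch '[{"grip":1,"rz":1},{"grip":1,"rz":1},{"grip":1,"rz":1},{"grip":1,"rz":1},{"grip":1,"rz":1},{"grip":1,"rz":1},{"grip":1,"rz":1},{"grip":1,"rz":1},{"grip":1,"rz":1},{"grip":1,"rz":1},{"grip":1,"rz":1},{"grip":1,"rz":1}]'
python3 -m inch '[{"grip":1,"rz":1},{"grip":1,"rz":1},{"grip":1,"rz":1},{"grip":1,"rz":1},{"grip":1,"rz":1},{"grip":1,"rz":1},{"grip":1,"rz":1},{"grip":1,"rz":1}]'
cat > go.py <<'E'
import sys
from h import *
def st():
    o=robot.get_obs(); T=np.array(o['tool_pos']); Rm=R.from_euler('xyz',o['ee_rot']).as_matrix(); return o,T,Rm
def go(x,y,z,yaw=None):
    o,T,Rm=st(); d=Rm.T@(np.array([x,y,z])-T)/.025
    print('t',round(o['time'],2),'tcp',np.round(T,4),'rpy deg',np.round(np.degrees(o['ee_rot']),2),'units',np.round(d,2),'F',np.round(o['wrist_force'],1),'M',np.round(o['wrist_torque'],3),'w',round(o['width'],4), 'q6',round(o['joint_positions'][5],2))
    if yaw is not None:
        q=R.from_euler('xyz',[np.pi,0,np.radians(yaw)]).as_matrix(); print('rot units',np.round(np.degrees(R.from_matrix(Rm.T@q).as_rotvec())/5,2))
if __name__=='__main__': go(*map(float,sys.argv[1:]))
E
python3 go.py .45 -.2 .22 62
```

```text
t 1.65 tcp [0.1418 0.5314 0.2195] rpy deg [179.99  -0.   165.06] units [-1.945e+01 -2.509e+01 -2.000e-02] F [-0.1 -0.4 -0.2] M [-0.021 -0.017 -0.001] w 0.094 q6 -0.1
rot units [ 0.   -0.   20.61]invalid input at $[0]: expected keys grip, dx, dy, dz, rx, ry, rz
invalid input at $[0]: expected keys grip, dx, dy, dz, rx, ry, rz
```

```bash
cat > plan.py <<'E'
import sys
from go import *
# plan x y z yaw n : per-row tool deltas for combined straight line + yaw turn
x,y,z,yaw=map(float,sys.argv[1:5]); n=int(sys.argv[5]); dirn=float(sys.argv[6]) if len(sys.argv)>6 else 0
o,T,Rm=st(); P=np.array([x,y,z]); y0=np.degrees(o['ee_rot'][2]); dy=(yaw-y0+180)%360-180
if dirn and np.sign(dy)!=np.sign(dirn): dy+=360*np.sign(dirn)
step=(P-T)/n
print('from',np.round(T,4),'yaw',round(y0,2),'turn',round(dy,1))
for k in range(n):
    M=R.from_euler('xyz',[np.pi,0,np.radians(y0+dy*k/n)]).as_matrix(); d=M.T@step/.025
    print(k,np.round(d,2),'rz',round(-dy/n/5,2))
E
python3 plan.py .455 -.16 .22 62 28
```

```text
from [0.1418 0.5314 0.2195] yaw 165.06 turn -103.1
0 [-0.69 -0.84 -0.  ] rz 0.74
1 [-0.74 -0.79 -0.  ] rz 0.74
2 [-0.79 -0.74 -0.  ] rz 0.74
3 [-0.83 -0.69 -0.  ] rz 0.74
4 [-0.88 -0.64 -0.  ] rz 0.74
5 [-0.92 -0.58 -0.  ] rz 0.74
6 [-0.95 -0.52 -0.  ] rz 0.74
7 [-0.98 -0.46 -0.  ] rz 0.74
8 [-1.01 -0.39 -0.  ] rz 0.74
9 [-1.03 -0.33 -0.  ] rz 0.74
10 [-1.05 -0.26 -0.  ] rz 0.74
11 [-1.07 -0.19 -0.  ] rz 0.74
12 [-1.08 -0.12 -0.  ] rz 0.74
13 [-1.08 -0.05 -0.  ] rz 0.74
14 [-1.08  0.02 -0.  ] rz 0.74
15 [-1.08  0.09 -0.  ] rz 0.74
16 [-1.07  0.15 -0.  ] rz 0.74
17 [-1.06  0.22 -0.  ] rz 0.74
18 [-1.04  0.29 -0.  ] rz 0.74
19 [-1.02  0.36 -0.  ] rz 0.74
20 [-1.    0.42 -0.  ] rz 0.74
21 [-0.97  0.49 -0.  ] rz 0.74
22 [-0.94  0.55 -0.  ] rz 0.74
23 [-0.9   0.61 -0.  ] rz 0.74
24 [-0.86  0.66 -0.  ] rz 0.74
25 [-0.81  0.72 -0.  ] rz 0.74
26 [-0.77  0.77 -0.  ] rz 0.74
27 [-0.72  0.81 -0.  ] rz 0.74
```

```bash
python3 -m inch '[{"grip":1,"dx":-0.69,"dy":-0.84,"dz":0,"rx":0,"ry":0,"rz":0.74},{"grip":1,"dx":-0.74,"dy":-0.79,"dz":0,"rx":0,"ry":0,"rz":0.74},{"grip":1,"dx":-0.79,"dy":-0.74,"dz":0,"rx":0,"ry":0,"rz":0.74},{"grip":1,"dx":-0.83,"dy":-0.69,"dz":0,"rx":0,"ry":0,"rz":0.74},{"grip":1,"dx":-0.88,"dy":-0.64,"dz":0,"rx":0,"ry":0,"rz":0.74},{"grip":1,"dx":-0.92,"dy":-0.58,"dz":0,"rx":0,"ry":0,"rz":0.74},{"grip":1,"dx":-0.95,"dy":-0.52,"dz":0,"rx":0,"ry":0,"rz":0.74},{"grip":1,"dx":-0.98,"dy":-0.46,"dz":0,"rx":0,"ry":0,"rz":0.74},{"grip":1,"dx":-1,"dy":-0.39,"dz":0,"rx":0,"ry":0,"rz":0.74},{"grip":1,"dx":-1,"dy":-0.33,"dz":0,"rx":0,"ry":0,"rz":0.74},{"grip":1,"dx":-1,"dy":-0.26,"dz":0,"rx":0,"ry":0,"rz":0.74},{"grip":1,"dx":-1,"dy":-0.19,"dz":0,"rx":0,"ry":0,"rz":0.74}]'
python3 plan.py .455 -.16 .22 62 20
```

```text
time: 3.15
tool_pos: [0.2729, 0.2289, 0.2201]
ee_rot: [3.138, -0.0, 2.084]
wrist_force: [-0.5, -0.5, 0.0]
width: 0.0939
from [0.2729 0.2289 0.2201] yaw 119.41 turn -57.4
0 [-0.86 -0.06  0.  ] rz 0.57
1 [-0.86 -0.02  0.  ] rz 0.57
2 [-0.86  0.02  0.  ] rz 0.57
3 [-0.86  0.06  0.  ] rz 0.57
4 [-0.85  0.11  0.  ] rz 0.57
5 [-0.85  0.15  0.  ] rz 0.57
6 [-0.84  0.19  0.  ] rz 0.57
7 [-0.83  0.23  0.  ] rz 0.57
8 [-0.81  0.27  0.  ] rz 0.57
9 [-0.8   0.32  0.  ] rz 0.57
10 [-0.78  0.35  0.  ] rz 0.57
11 [-0.76  0.39  0.  ] rz 0.57
12 [-0.74  0.43  0.  ] rz 0.57
13 [-0.72  0.47  0.  ] rz 0.57
14 [-0.7  0.5  0. ] rz 0.57
15 [-0.67  0.54  0.  ] rz 0.57
16 [-0.64  0.57  0.  ] rz 0.57
17 [-0.61  0.6   0.  ] rz 0.57
18 [-0.58  0.63  0.  ] rz 0.57
19 [-0.55  0.66  0.  ] rz 0.57
```

```bash
python3 -m inch '[{"grip":1,"dx":-0.95,"dy":-0.06,"dz":0,"rx":0,"ry":0,"rz":0.64},{"grip":1,"dx":-0.95,"dy":-0.02,"dz":0,"rx":0,"ry":0,"rz":0.64},{"grip":1,"dx":-0.95,"dy":0.03,"dz":0,"rx":0,"ry":0,"rz":0.64},{"grip":1,"dx":-0.95,"dy":0.08,"dz":0,"rx":0,"ry":0,"rz":0.64},{"grip":1,"dx":-0.94,"dy":0.13,"dz":0,"rx":0,"ry":0,"rz":0.64},{"grip":1,"dx":-0.94,"dy":0.18,"dz":0,"rx":0,"ry":0,"rz":0.64},{"grip":1,"dx":-0.92,"dy":0.23,"dz":0,"rx":0,"ry":0,"rz":0.64},{"grip":1,"dx":-0.91,"dy":0.28,"dz":0,"rx":0,"ry":0,"rz":0.64},{"grip":1,"dx":-0.89,"dy":0.33,"dz":0,"rx":0,"ry":0,"rz":0.64},{"grip":1,"dx":-0.87,"dy":0.38,"dz":0,"rx":0,"ry":0,"rz":0.64},{"grip":1,"dx":-0.84,"dy":0.43,"dz":0,"rx":0,"ry":0,"rz":0.64},{"grip":1,"dx":-0.8,"dy":0.48,"dz":0,"rx":0,"ry":0,"rz":0.64}]'
python3 plan.py .455 -.17 .22 62 6
```

```text
time: 4.65
tool_pos: [0.3916, -0.0406, 0.2225]
ee_rot: [3.131, -0.005, 1.39]
wrist_force: [-0.9, 0.5, 0.9]
width: 0.0938
from [ 0.3916 -0.0406  0.2225] yaw 79.65 turn -17.7
0 [-0.77  0.57  0.02] rz 0.59
1 [-0.74  0.61  0.02] rz 0.59
2 [-0.71  0.65  0.02] rz 0.59
3 [-0.68  0.68  0.02] rz 0.59
4 [-0.64  0.72  0.02] rz 0.59
5 [-0.6   0.75  0.02] rz 0.59
```

```bash
python3 -m inch '[{"grip":1,"dx":-0.77,"dy":0.57,"dz":0,"rx":0,"ry":0,"rz":0.59},{"grip":1,"dx":-0.74,"dy":0.61,"dz":0,"rx":0,"ry":0,"rz":0.59},{"grip":1,"dx":-0.71,"dy":0.65,"dz":0,"rx":0,"ry":0,"rz":0.59},{"grip":1,"dx":-0.68,"dy":0.68,"dz":0,"rx":0,"ry":0,"rz":0.59},{"grip":1,"dx":-0.64,"dy":0.72,"dz":0,"rx":0,"ry":0,"rz":0.59},{"grip":1,"dx":-0.6,"dy":0.75,"dz":0,"rx":0,"ry":0,"rz":0.59}]'
python3 - <<'E'
from h import *
p=cams.snapshot('wrist'); save(p,'w1.png')
for n,z in [('hatch',0),('wing_grip',.046)]:
    for r in spotter.place_of(p,n)[:2]: print(n,np.round(r['pixel'],1),round(r['score'],2),np.round(at_z(p,r['pixel'],z),4))
for q,z in [('hatch',.023)]:
    for r in spotter.regions_of(p,q)[:1]:
        m=r['pixels'].astype(np.uint8); cs,_=cv2.findContours(m,0,2); k=max(cs,key=cv2.contourArea)
        g=np.array([at_z(p,v[0],z)[:2] for v in k])*1e4; rc=cv2.minAreaRect(g.astype(np.float32)); print(rc)
E
python3 go.py .488 -.2 .22 62
```

```text
time: 5.4
tool_pos: [0.4562, -0.1749, 0.2237]
ee_rot: [3.131, -0.009, 1.07]
wrist_force: [0.2, -0.3, 0.6]
width: 0.0939
hatch [354.8 216.1] 0.65 [ 0.4906 -0.1953  0.    ]
hatch [357. 230.] 0.65 [ 0.4858 -0.2095  0.    ]
wing_grip [359.6 231.1] 0.78 [ 0.4879 -0.2001  0.046 ]
((4903.85400390625, -1984.195068359375), (1175.21533203125, 979.7568359375), 23.23280906677246)
t 5.6 tcp [ 0.4557 -0.174   0.2234] rpy deg [179.46  -0.54  61.42] units [-0.3   1.63  0.15] F [-0.  -0.8  0.2] M [-0.037  0.18   0.018] w 0.0939 q6 0.01
rot units [ 0.11 -0.11 -0.12]
```

View pics/w1.png

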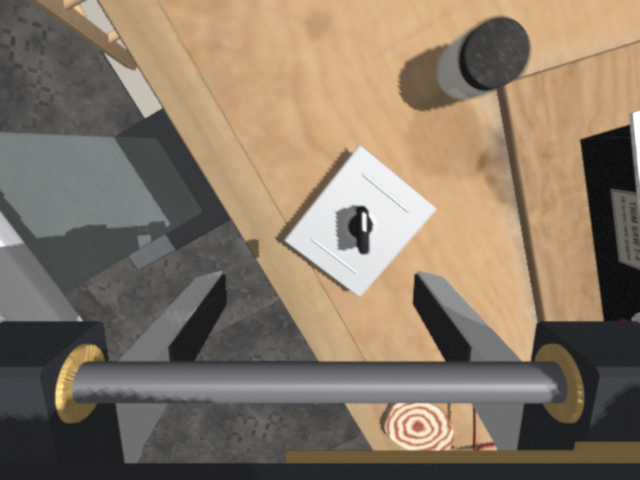

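```bash
python3 - <<'E'
from h import *
p=cams.snapshot('wrist'); f=p['frame']
c=f[190:270,320:400]; cv2.imwrite('pics/w1c.png',cv2.resize(c,None,fx=7,fy=7,interpolation=cv2.INTER_NEAREST)[:,:,::-1])
for a,b in [((363,207),(363,252)),((364,210),(364,231))]:
    A=at_z(p,a,.06);B=at_z(p,b,.06); print(A,B,np.degrees(np.arctan2(*(A-B)[1::-1])),np.linalg.norm(A-B))
E
```

```text
[ 0.49972711 -0.17758319  0.06      ] [ 0.48120415 -0.21384914  0.06      ] 62.944172473771076 0.04072246591310378
[ 0.49929118 -0.18035608  0.06      ] [ 0.49075765 -0.1970897   0.06      ] 62.980094562149205 0.018783903294324663
```

View pics/w1c.png

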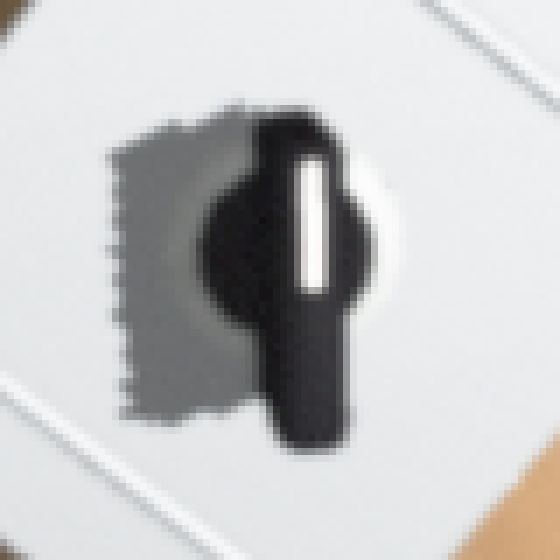

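```bash
python3 go.py .49 -.198 .12 63
```

```text
t 5.65 tcp [ 0.4556 -0.1736  0.2236] rpy deg [179.44  -0.54  61.46] units [-0.24  1.63  4.16] F [-0.2  0.5  0.7] M [-0.064  0.102 -0.001] w 0.0939 q6 0.01
rot units [ 0.11 -0.11 -0.31]
```

```bash
python3 -m inch '[{"grip":0.5,"dx":-0.05,"dy":0.33,"dz":0.83,"rx":0.11,"ry":-0.11,"rz":-0.31},{"grip":0.5,"dx":-0.05,"dy":0.33,"dz":0.83,"rx":0,"ry":0,"rz":0},{"grip":0.5,"dx":-0.05,"dy":0.33,"dz":0.83,"rx":0,"ry":0,"rz":0},{"grip":0.5,"dx":-0.05,"dy":0.33,"dz":0.83,"rx":0,"ry":0,"rz":0},{"grip":0.5,"dx":-0.04,"dy":0.31,"dz":0.83,"rx":0,"ry":0,"rz":0},{"grip":0.5,"dx":0,"dy":0,"dz":0,"rx":0,"ry":0,"rz":0}]'
python3 - <<'E'
from h import *
p=cams.snapshot('wrist'); save(p,'w2.png')
for n,z in [('hatch',0),('wing_grip',.046)]:
    for r in spotter.place_of(p,n)[:2]: print(n,np.round(r['pixel'],1),round(r['score'],2),np.round(at_z(p,r['pixel'],z),4))
for q,z in [('hatch',.023)]:
    for r in spotter.regions_of(p,q)[:1]:
        m=r['pixels'].astype(np.uint8); cs,_=cv2.findContours(m,0,2); k=max(cs,key=cv2.contourArea)
        g=np.array([at_z(p,v[0],z)[:2] for v in k])*1e4; rc=cv2.minAreaRect(g.astype(np.float32)); print(rc)
print(proj(p,[.490,-.198,.046]),proj(p,[.490,-.198,.06]))
E
python3 go.py .49 -.198 .044 63
```

```text
time: 6.4
tool_pos: [0.4888, -0.1933, 0.1101]
ee_rot: [-3.135, 0.001, 1.114]
wrist_force: [0.2, 0.0, 0.4]
width: 0.0469
hatch [321.8 241.7] 0.58 [ 0.4903 -0.1949  0.    ]
wing_grip [323.5 269.4] 0.55 [ 0.4887 -0.2007  0.046 ]
((4907.31201171875, -1986.04052734375), (1178.0750732421875, 979.8955078125), 23.166221618652344)
[323.45769853 264.87907943] [323.52606014 272.31975711]
t 6.6 tcp [ 0.4907 -0.1945  0.1144] rpy deg [1.7994e+02 8.0000e-02 6.3750e+01] units [-0.13  0.03  2.82] F [ 0.3 -0.8  0. ] M [-0.123  0.107  0.01 ] w 0.047 q6 -0.03
rot units [0.01 0.02 0.15]
```

View pics/w2.png

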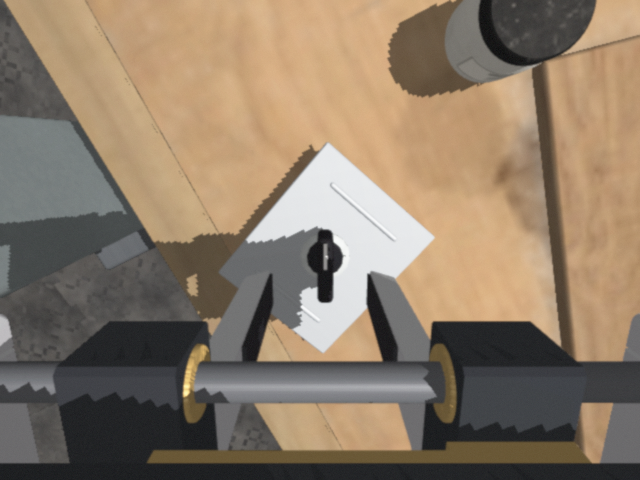

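```bash
python3 - <<'E'
from h import *
p=cams.snapshot('wrist')
for a in (63,64):
  u=np.array([np.cos(np.radians(a)),np.sin(np.radians(a)),0])
  for z in (.06,.032): print(a,z,[np.round(proj(p,np.array([.4905,-.1985,z])+s*.021*u),1).tolist() for s in(1,0,-1)])
f=p['frame'][225:310,300:350]; g=f.mean(2)
for r in range(0,85,6): print(225+r, np.where(g[r]<60)[0][[0,-1]]+300 if (g[r]<60).any() else None)
E
```

```text
63 0.06 [[320.7, 236.2], [320.2, 269.8], [319.8, 302.0]]
63 0.032 [[320.5, 225.9], [320.1, 256.2], [319.7, 285.4]]
64 0.06 [[320.1, 236.2], [320.2, 269.8], [320.4, 302.0]]
64 0.032 [[320.0, 225.9], [320.1, 256.2], [320.3, 285.4]]
225 None
231 [314 326]
237 [314 326]
243 [309 330]
249 [305 334]
255 [303 336]
261 [304 335]
267 [308 331]
273 [314 327]
279 [313 327]
285 [314 327]
291 [314 326]
297 [316 325]
303 None
309 None
```

```bash
python3 -m inch '[{"grip":0.4,"dx":-0.1,"dy":0,"dz":0.8,"rx":0,"ry":0,"rz":0},{"grip":0.4,"dx":0,"dy":0,"dz":0.8,"rx":0,"ry":0,"rz":0},{"grip":0.35,"dx":0,"dy":0,"dz":0.8,"rx":0,"ry":0,"rz":0},{"grip":0.3,"dx":0,"dy":0,"dz":0.3,"rx":0,"ry":0,"rz":0},{"grip":0.3,"dx":0,"dy":0,"dz":0,"rx":0,"ry":0,"rz":0}]'
python3 go.py .4905 -.1985 .044 63.5
```

```text
time: 7.28
tool_pos: [0.4934, -0.1989, 0.0525]
ee_rot: [3.126, 0.002, 1.113]
wrist_force: [-0.7, 0.3, 0.0]
width: 0.028
t 7.28 tcp [ 0.4934 -0.1989  0.0525] rpy deg [1.7913e+02 1.2000e-01 6.3790e+01] units [-0.04 -0.12  0.34] F [-0.7  0.3  0. ] M [0.002 0.114 0.014] w 0.028 q6 -0.03
rot units [0.17 0.02 0.06]
```

```bash
python3 -m inch '[{"grip":0.3,"dx":0,"dy":-0.1,"dz":0.2,"rx":0.17,"ry":0,"rz":0},{"grip":0.3,"dx":0,"dy":0,"dz":0.1,"rx":0,"ry":0,"rz":0},{"grip":0.3,"dx":0,"dy":0,"dz":0,"rx":0,"ry":0,"rz":0}]'
python3 go.py .4905 -.1985 .044 63.5
```

```text
time: 7.65
tool_pos: [0.4926, -0.1985, 0.047]
ee_rot: [3.138, 0.002, 1.113]
wrist_force: [-0.8, -0.4, -0.7]
width: 0.0281
t 7.65 tcp [ 0.4926 -0.1985  0.047 ] rpy deg [1.7979e+02 1.2000e-01 6.3800e+01] units [-0.04 -0.07  0.12] F [-0.8 -0.4 -0.7] M [-0.072  0.077 -0.052] w 0.0281 q6 -0.03
rot units [0.04 0.02 0.06]
```

```bash
python3 -m inch '[{"grip":0.3,"dx":-0.04,"dy":-0.07,"dz":0.12,"rx":0.04,"ry":0,"rz":0},{"grip":0.15,"dx":0,"dy":0,"dz":0,"rx":0,"ry":0,"rz":0},{"grip":0,"dx":0,"dy":0,"dz":0,"rx":0,"ry":0,"rz":0},{"grip":0,"dx":0,"dy":0,"dz":0,"rx":0,"ry":0,"rz":0},{"grip":0,"dx":0,"dy":0,"dz":0,"rx":0,"ry":0,"rz":0}]'
python3 go.py .4905 -.1985 .044 63.5
```

```text
time: 8.28
tool_pos: [0.4903, -0.1986, 0.0445]
ee_rot: [-3.141, 0.002, 1.114]
wrist_force: [-0.3, 0.5, 0.4]
width: 0.0101
t 8.28 tcp [ 0.4903 -0.1986  0.0445] rpy deg [-1.7999e+02  1.3000e-01  6.3800e+01] units [0.01 0.01 0.02] F [-0.3  0.5  0.4] M [0.009 0.169 0.008] w 0.0101 q6 -0.03
rot units [-0.    0.03  0.06]
```

```bash
python3 -m inch '[{"grip":0,"dx":0,"dy":0,"dz":-0.2,"rx":0,"ry":0,"rz":0},{"grip":0,"dx":0,"dy":0,"dz":-0.6,"rx":0,"ry":0,"rz":0},{"grip":0,"dx":0,"dy":0,"dz":-1,"rx":0,"ry":0,"rz":0},{"grip":0,"dx":0,"dy":0,"dz":-1,"rx":0,"ry":0,"rz":0},{"grip":0,"dx":0,"dy":0,"dz":-1,"rx":0,"ry":0,"rz":0},{"grip":0,"dx":0,"dy":0,"dz":-1,"rx":0,"ry":0,"rz":0},{"grip":0,"dx":0,"dy":0,"dz":-0.8,"rx":0,"ry":0,"rz":0},{"grip":0,"dx":0,"dy":0,"dz":-0.3,"rx":0,"ry":0,"rz":0},{"grip":0,"dx":0,"dy":0,"dz":0,"rx":0,"ry":0,"rz":0}]'
python3 - <<'E'
from h import *
p=cams.snapshot('wrist'); save(p,'w3.png')
E
python3 go.py .4905 -.1985 .19 63.5
```

```text
time: 9.4
tool_pos: [0.4886, -0.1972, 0.1964]
ee_rot: [-3.135, 0.002, 1.114]
wrist_force: [0.6, 0.0, -3.9]
width: 0.0098
t 9.45 tcp [ 0.4884 -0.1971  0.1958] rpy deg [-1.7959e+02  1.0000e-01  6.3800e+01] units [-0.01  0.1   0.23] F [-0.   0.7 -3.7] M [-0.042  0.067  0.033] w 0.01 q6 -0.03
rot units [-0.08  0.02  0.06]
```

View pics/w3.png

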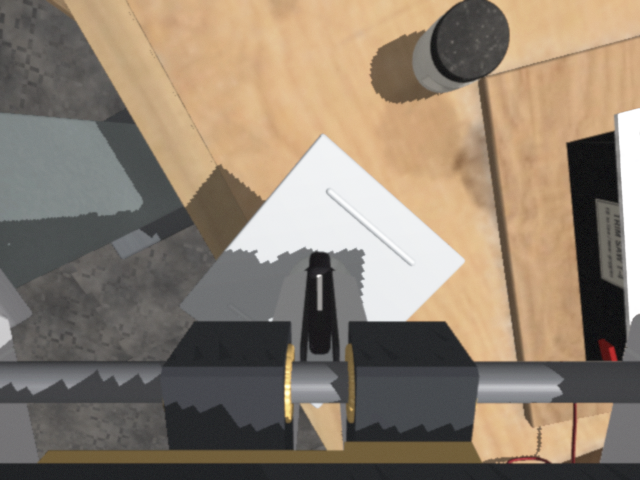

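```bash
python3 - <<'E'
from h import *
for n,(x0,y0,x1,y1) in (('top',(185,230,285,335)),('scene',(200,180,300,265))):
    p=cams.snapshot(n); f=p['frame']; save(p,n+'2.png')
    sc=8; c=cv2.resize(f[y0:y1,x0:x1],None,fx=sc,fy=sc,interpolation=cv2.INTER_CUBIC); g=cv2.cvtColor(c,cv2.COLOR_RGB2GRAY)
    cv2.imwrite(f'pics/{n}_box.png',cv2.resize(c,None,fx=.8,fy=.8)[:,:,::-1])
    cx,cy=[v for v in proj(p,[.517,.193,.085])]
    cx=(cx-x0+.5)*sc; cy=(cy-y0+.5)*sc
    print(n,'deck',np.median(g), cx,cy)
    for th in (60,75,90):
        m=(g<th).astype(np.uint8); m=cv2.morphologyEx(m,cv2.MORPH_OPEN,np.ones((15,15))); cs,_=cv2.findContours(m,0,2)
        best=[k for k in cs if cv2.pointPolygonTest(cv2.convexHull(k),(cx,cy),False)>0]
        for k in best:
            G=np.array([at_z(p,((v[0][0]+.5)/sc-.5+x0,(v[0][1]+.5)/sc-.5+y0),.085)[:2] for v in cv2.convexHull(k)])*1e4
            print(th,cv2.contourArea(k)/64,np.round(cv2.minAreaRect(G.astype(np.float32))[0],0),np.round(cv2.minAreaRect(G.astype(np.float32))[1],0),round(cv2.minAreaRect(G.astype(np.float32))[2],1))
E
```

```text
top deck 119.0 394.94169004299306 431.4541838126397
60 1544.75 [5190. 1914.] [ 907. 1103.] 75.2
75 1605.5078125 [5191. 1913.] [ 926. 1124.] 75.3
90 1662.9921875 [5192. 1914.] [ 942. 1143.] 75.2
scene deck 55.0 371.78946032947624 269.8036742008394
60 3639.3203125 [5215. 1910.] [2275. 2949.] 59.4
75 5897.296875 [5128. 1398.] [2989. 2980.] 66.7
90 6091.984375 [5132. 1410.] [3016. 2983.] 66.6
```

View pics/top_box.png

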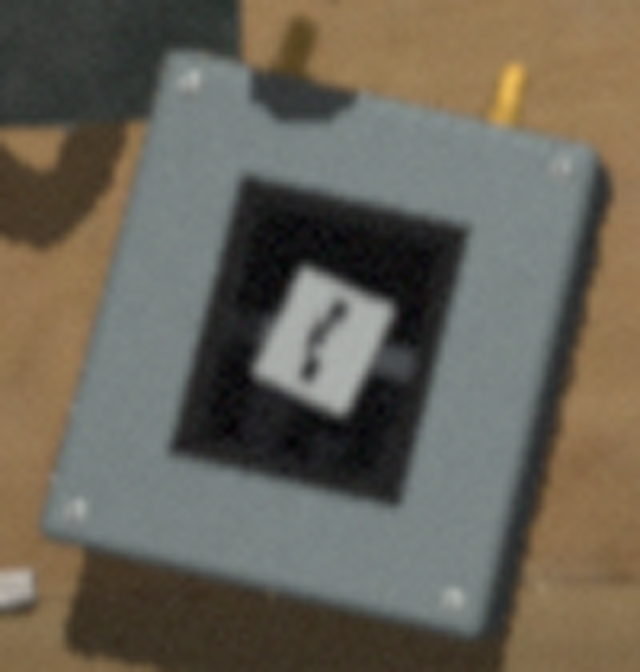

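View pics/scene_box.png

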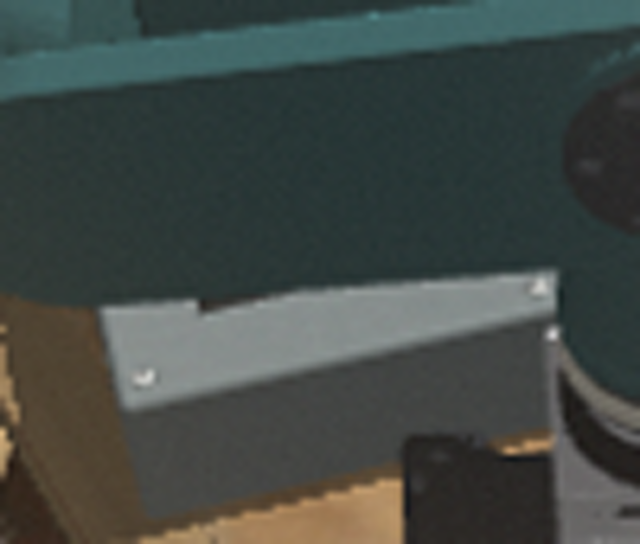

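```bash
python3 plan.py .575 .06 .20 115 13; python3 - <<'E'
from h import *
f=cv2.imread('pics/scene0.png')
p=cams.snapshot('scene'); x0,y0,x1,y1=200,180,300,265; sc=8
c=cv2.resize(f[y0:y1,x0:x1],None,fx=sc,fy=sc,interpolation=cv2.INTER_CUBIC); cv2.imwrite('pics/scene_box2.png',c)
g=cv2.cvtColor(c,cv2.COLOR_BGR2GRAY)
for th in (60,70,80,90):
    m=(g<th).astype(np.uint8); cs,_=cv2.findContours(m[120:420,180:480].copy() if 0 else m,0,2)
    cx,cy=proj(p,[.519,.1914,.085]); cx=(cx-x0+.5)*sc; cy=(cy-y0+.5)*sc
    for k in cs:
        if cv2.contourArea(k)>5000 and cv2.pointPolygonTest(cv2.convexHull(k),(cx,cy),False)>0:
            G=np.array([at_z(p,((v[0][0]+.5)/sc-.5+x0,(v[0][1]+.5)/sc-.5+y0),.085)[:2] for v in cv2.convexHull(k)])*1e4
            print(th,cv2.contourArea(k)/64,cv2.minAreaRect(G.astype(np.float32)))
E
```

```text
from [ 0.488  -0.1969  0.1948] yaw 63.81 turn 51.2
0 [ 0.83 -0.11 -0.02] rz -0.79
1 [ 0.83 -0.05 -0.02] rz -0.79
2 [ 0.83  0.01 -0.02] rz -0.79
3 [ 0.83  0.06 -0.02] rz -0.79
4 [ 0.83  0.12 -0.02] rz -0.79
5 [ 0.82  0.18 -0.02] rz -0.79
6 [ 0.8   0.23 -0.02] rz -0.79
7 [ 0.78  0.29 -0.02] rz -0.79
8 [ 0.76  0.34 -0.02] rz -0.79
9 [ 0.74  0.39 -0.02] rz -0.79
10 [ 0.71  0.44 -0.02] rz -0.79
11 [ 0.68  0.49 -0.02] rz -0.79
12 [ 0.64  0.53 -0.02] rz -0.79
60 872.4453125 ((5218.208984375, 1942.922607421875), (913.02734375, 1114.7823486328125), 75.25624084472656)
70 899.7578125 ((5219.1650390625, 1941.1644287109375), (925.9607543945312, 1125.1441650390625), 75.07362365722656)
80 921.9921875 ((5219.5185546875, 1941.0474853515625), (939.3301391601562, 1133.5638427734375), 75.06856536865234)
90 942.140625 ((5219.74853515625, 1941.4385986328125), (953.1767578125, 1142.4742431640625), 75.05963897705078)
```

View pics/scene_box2.png

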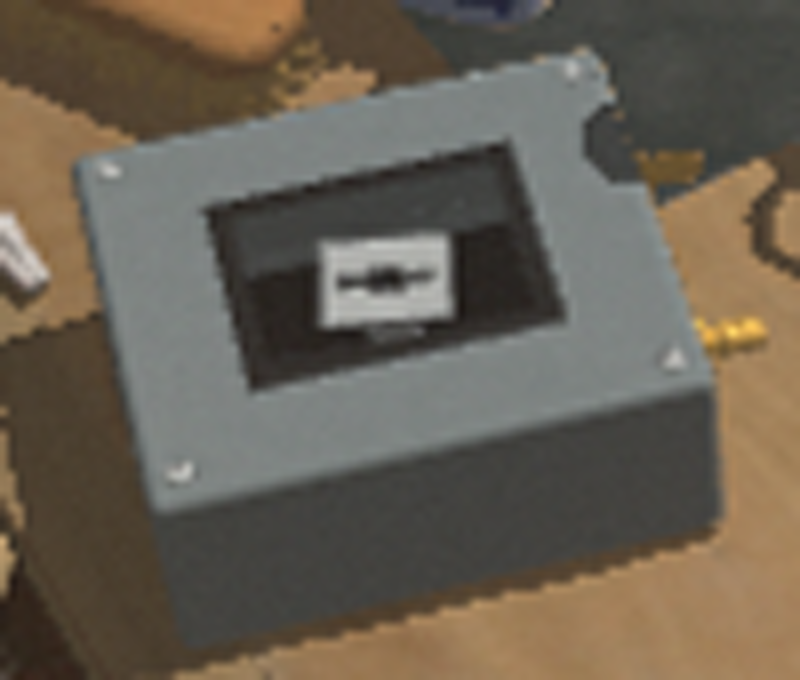

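```bash
python3 -m inch '[{"grip":0,"dx":0.5,"dy":-0.1,"dz":-0.02,"rx":-0.05,"ry":0,"rz":-0.3},{"grip":0,"dx":0.83,"dy":-0.1,"dz":-0.02,"rx":-0.03,"ry":0,"rz":-0.6},{"grip":0,"dx":0.83,"dy":-0.02,"dz":-0.02,"rx":0,"ry":0,"rz":-0.8},{"grip":0,"dx":0.83,"dy":0.03,"dz":-0.02,"rx":0,"ry":0,"rz":-0.8},{"grip":0,"dx":0.83,"dy":0.1,"dz":-0.02,"rx":0,"ry":0,"rz":-0.8},{"grip":0,"dx":0.82,"dy":0.15,"dz":-0.02,"rx":0,"ry":0,"rz":-0.8},{"grip":0,"dx":0.8,"dy":0.2,"dz":-0.02,"rx":0,"ry":0,"rz":-0.8},{"grip":0,"dx":0.79,"dy":0.26,"dz":-0.02,"rx":0,"ry":0,"rz":-0.8},{"grip":0,"dx":0.78,"dy":0.32,"dz":-0.02,"rx":0,"ry":0,"rz":-0.8},{"grip":0,"dx":0.75,"dy":0.37,"dz":-0.02,"rx":0,"ry":0,"rz":-0.8},{"grip":0,"dx":0.72,"dy":0.42,"dz":-0.02,"rx":0,"ry":0,"rz":-0.8},{"grip":0,"dx":0.5,"dy":0.35,"dz":0,"rx":0,"ry":0,"rz":-0.6}]'
python3 -m inch '[{"grip":0,"dx":0.5,"dy":0.35,"dz":0,"rx":0,"ry":0,"rz":-0.4},{"grip":0,"dx":0,"dy":0,"dz":0,"rx":0,"ry":0,"rz":-0.2},{"grip":0,"dx":0,"dy":0,"dz":0,"rx":0,"ry":0,"rz":0}]'
python3 - <<'E'
from h import *
p=cams.snapshot('wrist'); save(p,'w4.png')
print(proj(p,[.52,.193,.085]))
for r in spotter.place_of(p,'port')[:2]: print(np.round(r['pixel'],1),round(r['score'],2),np.round(at_z(p,r['pixel'],.085),4))
E
python3 go.py .575 .06 .2 115
```

```text
time: 11.1
tool_pos: [0.5621, 0.0446, 0.1925]
ee_rot: [-3.13, -0.013, 1.913]
wrist_force: [-0.2, 0.2, -3.4]
width: 0.0102
time: 11.48
tool_pos: [0.5659, 0.0612, 0.1917]
ee_rot: [-3.129, -0.014, 1.97]
wrist_force: [-0.3, 0.1, -3.9]
width: 0.0098
[333.91817824  35.3227797 ]
[335.9  38.1] 0.98 [0.5218 0.192  0.085 ]
t 11.57 tcp [0.566  0.061  0.1918] rpy deg [-179.28   -0.82  112.83] units [-0.17  0.31 -0.33] F [ 0.6  0.5 -4.5] M [-0.065  0.003  0.018] w 0.0097 q6 -0.4
rot units [-0.14 -0.17 -0.43]
```

View pics/w4.png

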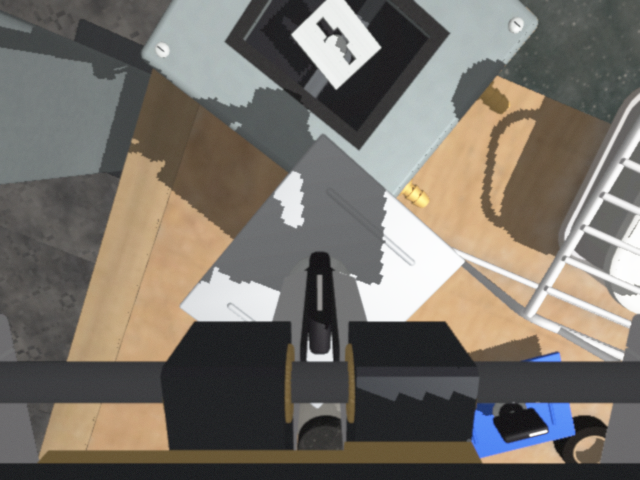

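```bash
python3 -m inch '[{"grip":0,"dx":-0.6,"dy":0,"dz":-0.1,"rx":-0.14,"ry":-0.17,"rz":0},{"grip":0,"dx":-0.9,"dy":0,"dz":-0.2,"rx":0,"ry":0,"rz":0},{"grip":0,"dx":-0.4,"dy":0,"dz":0,"rx":0,"ry":0,"rz":0},{"grip":0,"dx":0,"dy":0,"dz":0,"rx":0,"ry":0,"rz":0}]'
python3 - <<'E'
from h import *
p=cams.snapshot('wrist'); save(p,'w5.png')
f=p['frame']; c=f[0:230,140:540]; cv2.imwrite('pics/w5c.png',cv2.resize(c,None,fx=2,fy=2,interpolation=cv2.INTER_CUBIC)[:,:,::-1])
print(proj(p,[.52,.193,.085]))
for r in spotter.place_of(p,'port')[:2]: print(np.round(r['pixel'],1),round(r['score'],2),np.round(at_z(p,r['pixel'],.085),4))
a=np.radians(-14.9)
for w,h in ((.096,.076),(.112,.092)):
  for sx,sy in ((1,1),(1,-1),(-1,-1),(-1,1)):
    v=np.array([.5205,.193])+R.from_euler('z',a).as_matrix()[:2,:2]@np.array([sx*w/2,sy*h/2]); print(w,sx,sy,np.round(proj(p,[*v,.085]),1))
E
python3 go.py .575 .06 .2 115
```

```text
time: 12.08
tool_pos: [0.5859, 0.0113, 0.2002]
ee_rot: [3.14, 0.003, 1.965]
wrist_force: [0.3, -0.6, -3.9]
width: 0.0101
[332.0584272  -59.36159484]
0.096 1 1 [430.1 -60.7]
0.096 1 -1 [354.4  44.3]
0.096 -1 -1 [235.7 -57.3]
0.096 -1 1 [ 308.3 -175.9]
0.112 1 1 [448.1 -63.5]
0.112 1 -1 [356.2  62.4]
0.112 -1 -1 [218.  -54.6]
0.112 -1 1 [ 305.7 -199.8]
t 12.18 tcp [0.5856 0.0123 0.2002] rpy deg [179.94   0.18 112.69] units [1.92 0.34 0.  ] F [-0.3  0.5 -4.1] M [-0.037  0.037  0.066] w 0.0096 q6 -0.47
rot units [ 0.01  0.04 -0.46]
```

View pics/w5c.png

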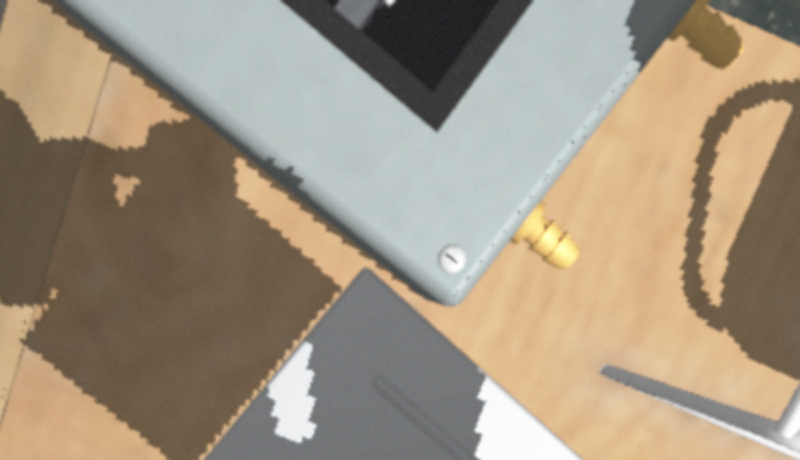

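```bash
python3 -m inch '[{"grip":0,"dx":0.5,"dy":0,"dz":0,"rx":0,"ry":0,"rz":0},{"grip":0,"dx":0.8,"dy":0,"dz":0,"rx":0,"ry":0,"rz":0},{"grip":0,"dx":0.8,"dy":0,"dz":0,"rx":0,"ry":0,"rz":0},{"grip":0,"dx":0.5,"dy":0,"dz":0,"rx":0,"ry":0,"rz":0},{"grip":0,"dx":0,"dy":0,"dz":0,"rx":0,"ry":0,"rz":0},{"grip":0,"dx":0,"dy":0,"dz":0,"rx":0,"ry":0,"rz":0}]'
python3 - <<'E'
from h import *
p=cams.snapshot('wrist'); save(p,'w6.png')
import pickle; pickle.dump(p,open('w6.pkl','wb'))
f=p['frame']; c=f[0:230,140:540]; cv2.imwrite('pics/w6c.png',cv2.resize(c,None,fx=2,fy=2,interpolation=cv2.INTER_CUBIC)[:,:,::-1])
for r in spotter.place_of(p,'port')[:2]: print(np.round(r['pixel'],1),round(r['score'],2),np.round(at_z(p,r['pixel'],.085),4))
a=np.radians(-14.9)
for w,h in ((.096,.076),(.112,.092)):
  for sx,sy in ((1,1),(1,-1),(-1,-1),(-1,1)):
    v=np.array([.5205,.193])+R.from_euler('z',a).as_matrix()[:2,:2]@np.array([sx*w/2,sy*h/2]); print(w,sx,sy,np.round(proj(p,[*v,.085]),1), 'crop',np.round((proj(p,[*v,.085])-[140,0])*2))
E
python3 go.py .575 .06 .2 115
```

```text
time: 12.92
tool_pos: [0.5573, 0.0799, 0.2001]
ee_rot: [3.14, 0.002, 1.972]
wrist_force: [0.4, -0.9, -4.4]
width: 0.0098
[336.1  68.9] 0.57 [0.5224 0.1938 0.085 ]
0.096 1 1 [423.3  68. ] crop [567. 136.]
0.096 1 -1 [352.7 158.2] crop [425. 316.]
0.096 -1 -1 [243.   69.7] crop [206. 139.]
0.096 -1 1 [311.2 -31.4] crop [342. -63.]
0.112 1 1 [440.   65.7] crop [600. 131.]
0.112 1 -1 [354.3 174. ] crop [429. 348.]
0.112 -1 -1 [226.6  71.9] crop [173. 144.]
0.112 -1 1 [308.8 -51.7] crop [ 338. -103.]
t 13.03 tcp [0.5574 0.0795 0.2   ] rpy deg [1.7994e+02 7.0000e-02 1.1294e+02] units [-0.99  0.34  0.  ] F [-0.1  0.4 -3.8] M [-0.067  0.032  0.022] w 0.0098 q6 -0.36
rot units [ 0.01  0.01 -0.41]
```

View pics/w6c.png

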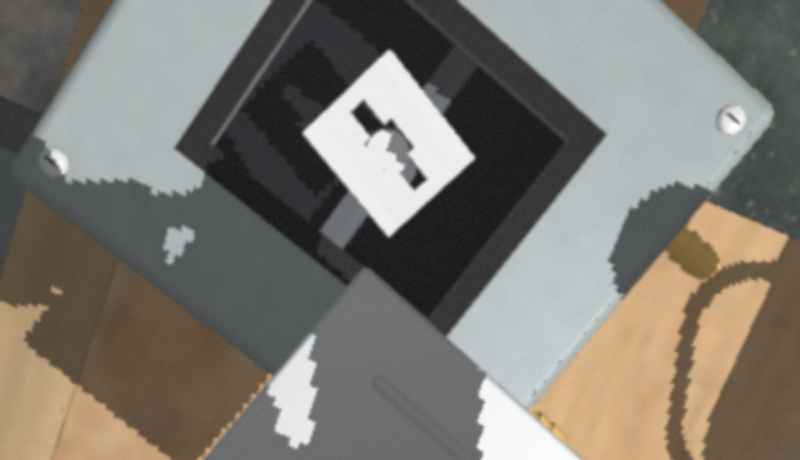

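```bash
python3 - <<'E'
from h import *
import pickle
p=pickle.load(open('w6.pkl','rb'))
A=at_z(p,(140+362/2,108/2),.077);B=at_z(p,(140+418/2,183/2),.077);print('slot',A,B,np.linalg.norm(A-B),np.degrees(np.arctan2(*(B-A)[1::-1])))
o=robot.get_obs()['tool_pos']; zt=o[2]-.0445+.023
# plate edges: apex at crop(366,268)
pts={'apex':(140+366/2,268/2)}
f=cv2.imread('pics/w6.png'); cv2.imwrite('pics/w6d.png',f[120:340,150:490][:, :].repeat(2,0).repeat(2,1))
print('apex world',at_z(p,pts['apex'],zt), 'tcp',o)
for a in (71,72,72.3,73,74):
    u=np.array([np.cos(np.radians(a)),np.sin(np.radians(a))]);v=np.array([-u[1],u[0]])
    q=[np.round(proj(p,[*(np.array(o[:2])+s*.059*u+t*.049*v),zt]),1).tolist() for s,t in((1,1),(1,-1),(-1,1))]; print(a,q)
E
```

```text
slot [0.50871533 0.19981783 0.077     ] [0.53651241 0.18510197 0.077     ] 0.03145208553972886 -27.896884613468785
apex world [0.53066    0.14925504 0.17853027] tcp [0.55744868 0.07953126 0.20003027]
71 [[324.0, 129.6], [466.1, 262.7], [173.6, 303.1]]
72 [[321.2, 129.5], [465.9, 260.2], [174.2, 305.4]]
72.3 [[320.3, 129.5], [465.8, 259.5], [174.4, 306.1]]
73 [[318.3, 129.5], [465.7, 257.8], [174.9, 307.7]]
74 [[315.5, 129.5], [465.5, 255.3], [175.6, 310.0]]
```

View pics/w6d.png

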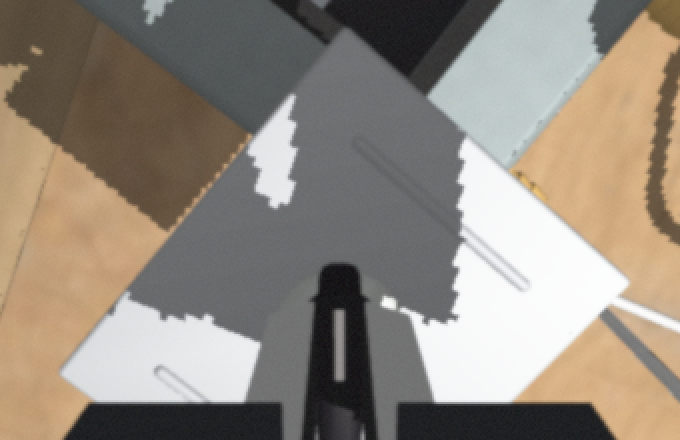

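```bash
python3 - <<'E'
from h import *
import pickle
from scipy.optimize import least_squares
p=pickle.load(open('w6.pkl','rb')); o=robot.get_obs(); T=np.array(o['tool_pos']); Rm=R.from_euler('xyz',o['ee_rot']).as_matrix()
print('eye in tool',Rm.T@(np.array(p['eye'])-T), 'cam rot in tool', R.from_matrix(Rm.T@rot(p)).as_euler('xyz',degrees=True))
obs=np.array([[322.3,133.5],[464.3,262],[180.7,307]])
S=[(1,1),(1,-1),(-1,1)]
def model(x,c=S):
    a=x[3];u=np.array([np.cos(a),np.sin(a)]);v=np.array([-u[1],u[0]])
    return np.array([proj(p,[*(x[:2]+s*.059*u+t*.049*v),x[2]]) for s,t in c])
r=least_squares(lambda x:(model(x)-obs).ravel(),[*T[:2],.178,np.radians(72.3)],x_scale=[.01,.01,.01,.01])
x=r.x; print(np.round(x,4),np.degrees(x[3]),'res',np.round(r.fun,2)); print('offset in tool mm',1e3*Rm.T@(np.array([x[0],x[1],x[2]])-T))
E
```

```text
eye in tool [ 0.07136068  0.00083008 -0.16430595] cam rot in tool [ 1.65672015e+02 -1.98192587e-02  8.99991301e+01]
[0.5594 0.0779 0.1743 1.2624] 72.33294137817285 res [ 0.36  1.11  0.38 -0.94 -0.8  -0.27]
offset in tool mm [-2.21511087  1.15719649 25.72487183]
```

```bash
python3 - <<'E'
from h import *
import pickle
p=pickle.load(open('w6.pkl','rb')); o=robot.get_obs(); T=np.array(o['tool_pos']); Rm=R.from_euler('xyz',o['ee_rot']).as_matrix()
def pt(x,y,zup): return np.round(proj(p,T+Rm@np.array([x,y,-zup])),1)
for zu in (.0155,.0115,-.0125):
    print(zu,'end+',pt(.021,0,zu),'c',pt(0,0,zu),'line',pt(.001,0,zu),pt(.0195,0,zu),'end-',pt(-.021,0,zu),'w',pt(.015,.005,zu),pt(.015,-.005,zu))
f=cv2.imread('pics/w6.png'); c=f[235:365,260:380]; cv2.imwrite('pics/w6e.png',cv2.resize(c,None,fx=5,fy=5,interpolation=cv2.INTER_NEAREST))
E
```

```text
0.0155 end+ [317.4 267.7] c [317.5 314.6] line [317.5 312.5] [317.4 271.1] end- [317.6 358.7] w [329.5 281.4] [305.4 281.4]
0.0115 end+ [317.5 264.6] c [317.5 310.6] line [317.5 308.5] [317.5 268. ] end- [317.6 353.7] w [329.3 278.1] [305.7 278.1]
-0.0125 end+ [317.7 249. ] c [317.8 289.8] line [317.8 287.9] [317.7 252. ] end- [317.8 328.3] w [328.  260.9] [307.5 260.9]
```

View pics/w6e.png

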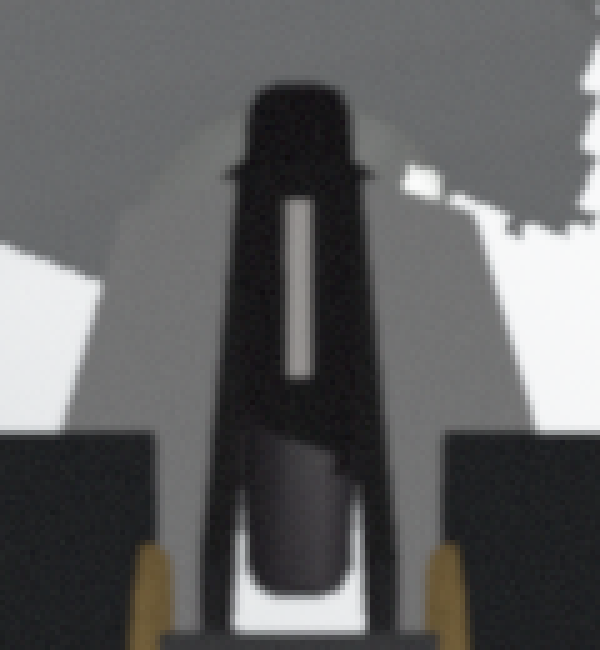

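```bash
python3 plan.py .5207 .193 .158 205.7 21 1
```

```text
from [0.5574 0.0795 0.2   ] yaw 112.94 turn 92.8
0 [0.23 0.02 0.08] rz -0.88
1 [0.22 0.04 0.08] rz -0.88
2 [0.22 0.05 0.08] rz -0.88
3 [0.22 0.07 0.08] rz -0.88
4 [0.21 0.09 0.08] rz -0.88
5 [0.2  0.1  0.08] rz -0.88
6 [0.19 0.12 0.08] rz -0.88
7 [0.18 0.13 0.08] rz -0.88
8 [0.17 0.15 0.08] rz -0.88
9 [0.16 0.16 0.08] rz -0.88
10 [0.15 0.17 0.08] rz -0.88
11 [0.13 0.18 0.08] rz -0.88
12 [0.12 0.19 0.08] rz -0.88
13 [0.11 0.2  0.08] rz -0.88
14 [0.09 0.21 0.08] rz -0.88
15 [0.07 0.22 0.08] rz -0.88
16 [0.06 0.22 0.08] rz -0.88
17 [0.04 0.22 0.08] rz -0.88
18 [0.02 0.23 0.08] rz -0.88
19 [0.   0.23 0.08] rz -0.88
20 [-0.01  0.23  0.08] rz -0.88
```

```bash
python3 -m inch '[{"grip":0,"dx":0.23,"dy":0.02,"dz":0,"rx":0,"ry":0,"rz":-0.3},{"grip":0,"dx":0.23,"dy":0.03,"dz":0,"rx":0,"ry":0,"rz":-0.6},{"grip":0,"dx":0.22,"dy":0.04,"dz":0,"rx":0,"ry":0,"rz":-0.8},{"grip":0,"dx":0.22,"dy":0.06,"dz":0,"rx":0,"ry":0,"rz":-0.9},{"grip":0,"dx":0.21,"dy":0.08,"dz":0,"rx":0,"ry":0,"rz":-0.9},{"grip":0,"dx":0.2,"dy":0.1,"dz":0.08,"rx":0,"ry":0,"rz":-0.9},{"grip":0,"dx":0.19,"dy":0.12,"dz":0.08,"rx":0,"ry":0,"rz":-0.9},{"grip":0,"dx":0.18,"dy":0.13,"dz":0.08,"rx":0,"ry":0,"rz":-0.9},{"grip":0,"dx":0.17,"dy":0.15,"dz":0.08,"rx":0,"ry":0,"rz":-0.9},{"grip":0,"dx":0.16,"dy":0.16,"dz":0.08,"rx":0,"ry":0,"rz":-0.9},{"grip":0,"dx":0.15,"dy":0.17,"dz":0.08,"rx":0,"ry":0,"rz":-0.9},{"grip":0,"dx":0.13,"dy":0.18,"dz":0.08,"rx":0,"ry":0,"rz":-0.9}]'
python3 plan.py .5207 .193 .158 205.7 10 1
```

```text
time: 14.52
tool_pos: [0.5402, 0.1443, 0.1849]
ee_rot: [3.141, 0.0, 2.857]
wrist_force: [-0.2, 0.0, -4.4]
width: 0.0094
from [0.5402 0.1443 0.1849] yaw 163.67 turn 42.0
0 [0.13 0.16 0.11] rz -0.84
1 [0.12 0.17 0.11] rz -0.84
2 [0.1  0.18 0.11] rz -0.84
3 [0.09 0.19 0.11] rz -0.84
4 [0.08 0.2  0.11] rz -0.84
5 [0.06 0.2  0.11] rz -0.84
6 [0.05 0.2  0.11] rz -0.84
7 [0.03 0.21 0.11] rz -0.84
8 [0.02 0.21 0.11] rz -0.84
9 [0.   0.21 0.11] rz -0.84
```

```bash
python3 -m inch '[{"grip":0,"dx":0.13,"dy":0.16,"dz":0.1,"rx":0,"ry":0,"rz":-0.85},{"grip":0,"dx":0.12,"dy":0.17,"dz":0.1,"rx":0,"ry":0,"rz":-0.85},{"grip":0,"dx":0.1,"dy":0.18,"dz":0.1,"rx":0,"ry":0,"rz":-0.85},{"grip":0,"dx":0.09,"dy":0.19,"dz":0.1,"rx":0,"ry":0,"rz":-0.85},{"grip":0,"dx":0.08,"dy":0.2,"dz":0.1,"rx":0,"ry":0,"rz":-0.85},{"grip":0,"dx":0.06,"dy":0.2,"dz":0.1,"rx":0,"ry":0,"rz":-0.85},{"grip":0,"dx":0.05,"dy":0.2,"dz":0.1,"rx":0,"ry":0,"rz":-0.85},{"grip":0,"dx":0.03,"dy":0.21,"dz":0.1,"rx":0,"ry":0,"rz":-0.85},{"grip":0,"dx":0.02,"dy":0.21,"dz":0.1,"rx":0,"ry":0,"rz":-0.6},{"grip":0,"dx":0,"dy":0.21,"dz":0.1,"rx":0,"ry":0,"rz":-0.4},{"grip":0,"dx":0,"dy":0,"dz":0,"rx":0,"ry":0,"rz":-0.2},{"grip":0,"dx":0,"dy":0,"dz":0,"rx":0,"ry":0,"rz":0}]'
python3 go.py .5207 .193 .15 205.7
python3 - <<'E'
from h import *
import pickle
P=[]
for n in ('wrist','top','scene'):
    p=cams.snapshot(n); save(p,n+'7.png'); P.append(p)
pickle.dump((P,robot.get_obs()),open('s7.pkl','wb'))
f=P[1]['frame'][215:335,170:310]; cv2.imwrite('pics/top7c.png',cv2.resize(f,None,fx=5,fy=5,interpolation=cv2.INTER_CUBIC)[:,:,::-1])
f=P[2]['frame'][170:270,190:310]; cv2.imwrite('pics/scene7c.png',cv2.resize(f,None,fx=6,fy=6,interpolation=cv2.INTER_CUBIC)[:,:,::-1])
E
```

```text
time: 16.02
tool_pos: [0.5201, 0.193, 0.1583]
ee_rot: [3.141, -0.001, -2.701]
wrist_force: [0.3, 0.0, -3.3]
width: 0.0096
t 16.02 tcp [0.5201 0.193  0.1583] rpy deg [ 1.7994e+02 -4.0000e-02 -1.5478e+02] units [-0.02 -0.01  0.33] F [ 0.3  0.  -3.3] M [ 0.031 -0.021 -0.012] w 0.0096 q6 -1.76
rot units [ 0.01 -0.01 -0.1 ]
```

View pics/wrist7.png

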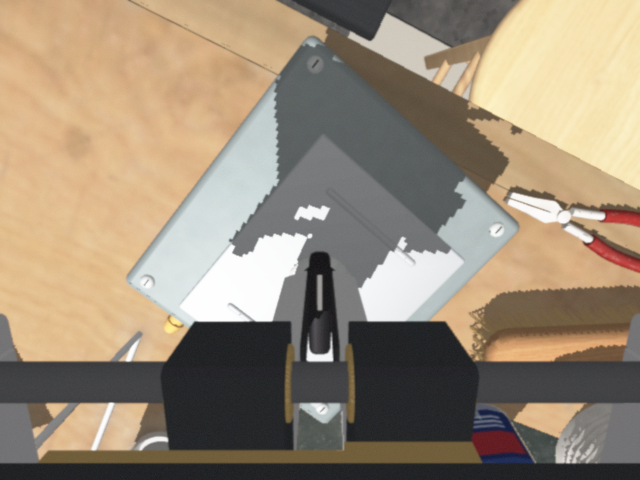

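View pics/top7c.png

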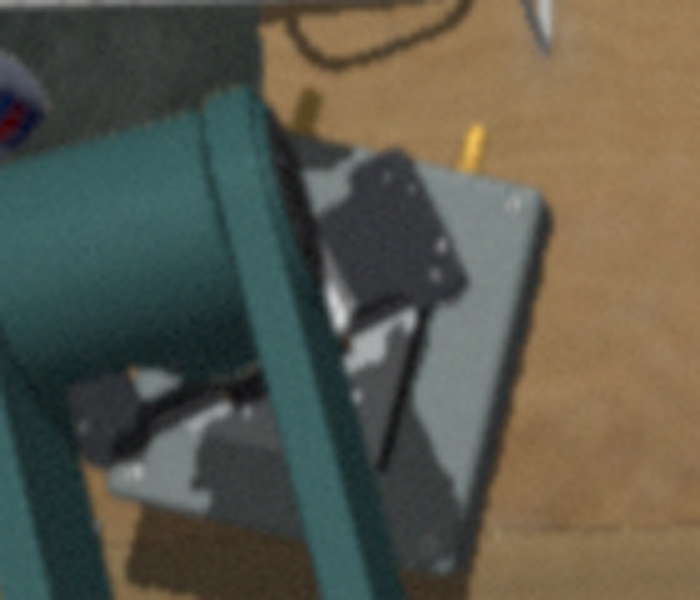

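View pics/scene7c.png

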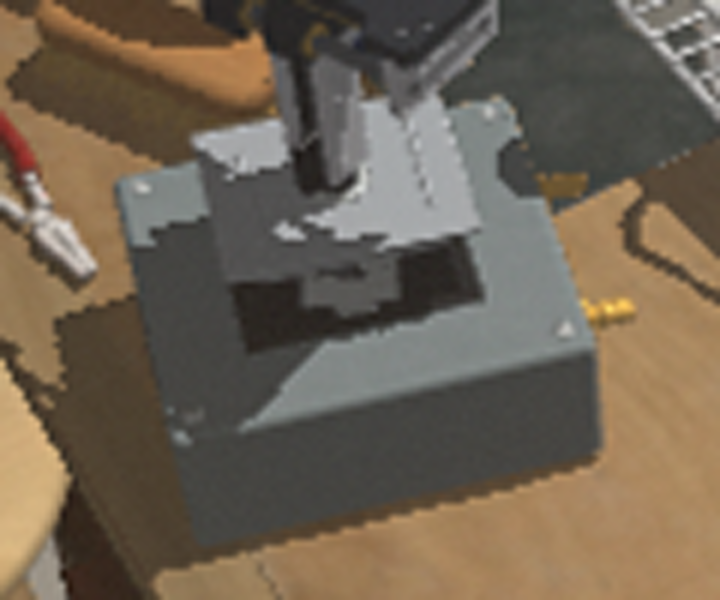

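```bash
python3 - <<'E'
import cv2,numpy as np
f=cv2.imread('pics/wrist7.png')
def cr(x,y,w=14): return cv2.resize(f[y-w:y+w,x-w:x+w],None,fx=9,fy=9,interpolation=cv2.INTER_NEAREST)
a=np.hstack([cr(315,64),cr(497,231),cr(147,283)]); b=np.hstack([cr(321,408),cr(322,135),cr(464,262)])
cv2.imwrite('pics/w7s.png',np.vstack([a,b]))
cv2.imwrite('pics/w7t.png',np.hstack([cr(181,305,20),cr(128,282,20)]))
E
```

```text
(no output)
```

View pics/w7s.png

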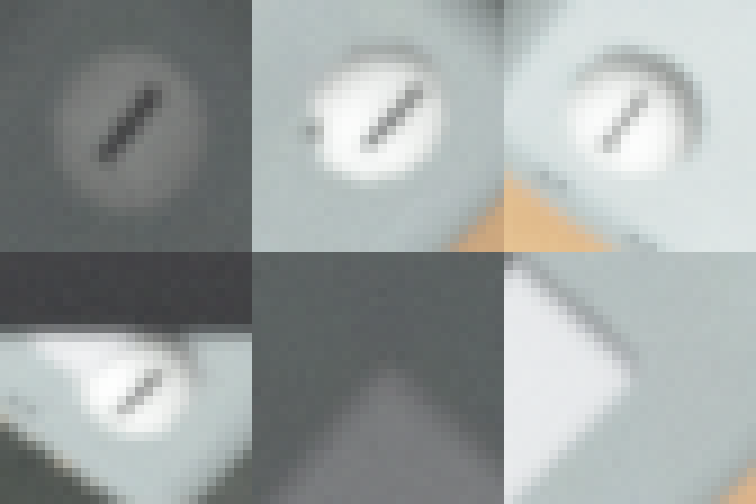

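View pics/w7t.png

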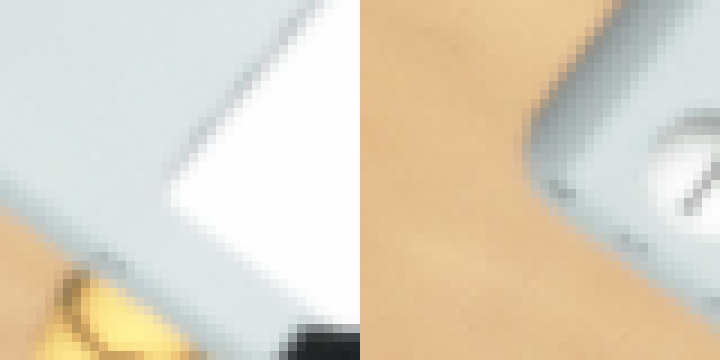

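```bash
cat > fit7.py <<'E'
from h import *
import pickle
from scipy.optimize import least_squares
(P,o)=pickle.load(open('s7.pkl','rb')); p=P[0]
T=np.array(o['tool_pos']); Rm=R.from_euler('xyz',o['ee_rot']).as_matrix()
scr=np.array([[314.9,63.7],[496.3,228.9],[321.5,409.1],[146.2,282]])
pl=np.array([[322.8,133.4],[463.7,261.5],[179.2,305.8]])
def rect(cx,cy,z,a,hx,hy,S):
    u=np.array([np.cos(a),np.sin(a)]);v=np.array([-u[1],u[0]])
    return np.array([proj(p,[*(np.array([cx,cy])+s*hx*u+t*hy*v),z]) for s,t in S])
# box in yaw -14.9: screws: s1 = front(-x), -y or..: order by matching
import itertools
best=None
base=[(-1,-1),(-1,1),(1,1),(1,-1)]
for k in range(4):
  for sgn in (1,-1):
    S=[base[(k+sgn*i)%4] for i in range(4)]
    for zf in (True,):
      f=lambda x:(rect(x[0],x[1],x[2],x[3],.1-x[4],.09-x[4],S)-scr).ravel()
      r=least_squares(f,[.5207,.193,.085,np.radians(-14.9),.012],x_scale=.01)
      if best is None or r.cost<best[0]: best=(r.cost,r.x,S,r.fun)
print('box',best[0],np.round(best[1],4),np.degrees(best[1][3]),best[2]); print(np.round(best[3],2))
r2=least_squares(lambda x:(rect(x[0],x[1],.086,x[2],.1-x[3],.09-x[3],best[2])-scr).ravel(),[.5207,.193,np.radians(-14.9),.012],x_scale=.01)
print('box z fixed',np.round(r2.x,4),np.degrees(r2.x[2]),r2.cost)
S=[(1,1),(1,-1),(-1,1)]
rp=least_squares(lambda x:(rect(x[0],x[1],x[2],x[3],.059,.049,S)-pl).ravel(),[*T[:2],.136,np.radians(165)],x_scale=.01)
print('plate',np.round(rp.x,4),np.degrees(rp.x[3]),np.round(rp.fun,2), 'expected z',T[2]-.0445+.023)
rq=least_squares(lambda x:(rect(x[0],x[1],T[2]-.0215,x[2],.059,.049,S)-pl).ravel(),[*T[:2],np.radians(165)],x_scale=.01)
print('plate z fixed',np.round(rq.x,4),np.degrees(rq.x[2]),np.round(rq.fun,2)); print('T',T)
E
python3 fit7.py
```

```text
box 0.39803925389022093 [ 0.4605  0.1638  0.308  -0.2588  0.0947] -14.830482365940762 [(-1, 1), (-1, -1), (1, -1), (1, 1)]
[-0.15  0.23  0.52  0.09 -0.2  -0.58 -0.19  0.17]
box z fixed [ 0.514   0.19   -0.286   0.0898] -16.386343179867332 53820.06339832929
plate [0.5225 0.1934 0.1325 2.8668] 164.25651605784032 [-0.03  0.54  0.32 -0.33 -0.29 -0.27] expected z 0.13679298614485952
plate z fixed [0.5218 0.193  2.8672] 164.27675720679395 [-0.11 -1.42  3.46  0.68 -3.43  1.77]
T [0.52010625 0.19297971 0.15829299]
```

```bash
cat >> fit7.py <<'E'
print('---')
for z in (.082,.086,.09):
  for S in ([(-1,1),(-1,-1),(1,-1),(1,1)],):
    r=least_squares(lambda x:(rect(x[0],x[1],z,x[2],x[3],x[4],S)-scr).ravel(),[.5207,.193,np.radians(-14.9),.088,.078],x_scale=[.01,.01,.01,.01,.01])
    print(z,np.round(r.x,4),np.degrees(r.x[2]),r.cost,np.round(r.fun,1))
E
python3 fit7.py | sed -n '/---/,$p'
```

```text
---
0.082 [ 0.5228  0.1929 -0.2588  0.0883 -0.0768] -14.83048237577627 0.39803925389075 [-0.1  0.2  0.5  0.1 -0.2 -0.6 -0.2  0.2]
0.086 [ 0.5217  0.1924 -0.2588  0.0869 -0.0756] -14.830482376387026 0.398039253890785 [-0.1  0.2  0.5  0.1 -0.2 -0.6 -0.2  0.2]
0.09 [ 0.5206  0.1919 -0.2588  0.0854 -0.0743] -14.830482378998086 0.39803925389071115 [-0.1  0.2  0.5  0.1 -0.2 -0.6 -0.2  0.2]
```

```bash
python3 -m inch '[{"grip":0,"dx":0,"dy":-0.02,"dz":0,"rx":0,"ry":0,"rz":-0.18},{"grip":0,"dx":0,"dy":0,"dz":0.4,"rx":0,"ry":0,"rz":0},{"grip":0,"dx":0,"dy":0,"dz":0.4,"rx":0,"ry":0,"rz":0},{"grip":0,"dx":0,"dy":0,"dz":0.25,"rx":0,"ry":0,"rz":0},{"grip":0,"dx":0,"dy":0,"dz":0,"rx":0,"ry":0,"rz":0},{"grip":0,"dx":0,"dy":0,"dz":0,"rx":0,"ry":0,"rz":0}]'
python3 go.py .5204 .1924 .120 206.1
```

```text
time: 16.92
tool_pos: [0.5199, 0.1921, 0.1293]
ee_rot: [3.14, -0.002, -2.686]
wrist_force: [0.5, 0.1, -2.9]
width: 0.0099
t 16.93 tcp [0.5199 0.1921 0.1293] rpy deg [ 1.7992e+02 -1.3000e-01 -1.5387e+02] units [-0.02  0.    0.37] F [ 0.5  0.1 -2.9] M [ 0.023 -0.014  0.056] w 0.0099 q6 -1.78
rot units [ 0.02 -0.03  0.01]
```

```bash
python3 -m inch '[{"grip":0,"dx":-0.02,"dy":0.0,"dz":0.1,"rx":0.02,"ry":-0.02,"rz":0},{"grip":0,"dx":0,"dy":0,"dz":0.08,"rx":0,"ry":0,"rz":0},{"grip":0,"dx":0,"dy":0,"dz":0.06,"rx":0,"ry":0,"rz":0}]'
python3 go.py .5203 .1924 .120 206.1
python3 -m inch '[{"grip":0,"dx":0,"dy":0,"dz":0.06,"rx":0,"ry":0,"rz":0},{"grip":0,"dx":0,"dy":0,"dz":0.06,"rx":0,"ry":0,"rz":0}]'
python3 go.py .5203 .1924 .120 206.1
```

```text
time: 17.3
tool_pos: [0.5209, 0.1925, 0.1238]
ee_rot: [-3.141, 0.001, -2.685]
wrist_force: [-0.1, -1.0, -4.2]
width: 0.0099
t 17.3 tcp [0.5209 0.1925 0.1238] rpy deg [-1.7995e+02  8.0000e-02 -1.5386e+02] units [0.03 0.01 0.15] F [-0.1 -1.  -4.2] M [0.061 0.035 0.01 ] w 0.0099 q6 -1.77
rot units [-0.01  0.02  0.01]
time: 17.55
tool_pos: [0.521, 0.1925, 0.1208]
ee_rot: [-3.141, 0.002, -2.685]
wrist_force: [0.2, -0.5, -3.9]
width: 0.01
t 17.55 tcp [0.521  0.1925 0.1208] rpy deg [-1.7995e+02  1.0000e-01 -1.5386e+02] units [0.03 0.01 0.03] F [ 0.2 -0.5 -3.9] M [ 0.025 -0.032  0.036] w 0.01 q6 -1.77
rot units [-0.01  0.02  0.01]
```

```bash
python3 -m inch '[{"grip":0,"dx":0,"dy":0,"dz":0.05,"rx":0,"ry":0,"rz":0},{"grip":0,"dx":0,"dy":0,"dz":0.05,"rx":0,"ry":0,"rz":0}]'
python3 go.py .5203 .1924 .120 206.1
python3 -m inch '[{"grip":0,"dx":0,"dy":0,"dz":0.05,"rx":0,"ry":0,"rz":0},{"grip":0,"dx":0,"dy":0,"dz":0.03,"rx":0,"ry":0,"rz":0}]'
python3 go.py .5203 .1924 .120 206.1
```

```text
time: 17.8
tool_pos: [0.521, 0.1925, 0.1181]
ee_rot: [-3.141, 0.002, -2.685]
wrist_force: [-0.8, 0.5, -2.2]
width: 0.0098
t 17.8 tcp [0.521  0.1925 0.1181] rpy deg [-1.7995e+02  1.0000e-01 -1.5386e+02] units [ 0.03  0.01 -0.07] F [-0.8  0.5 -2.2] M [0.085 0.097 0.009] w 0.0098 q6 -1.77
rot units [-0.01  0.02  0.01]
time: 18.05
tool_pos: [0.5216, 0.1927, 0.1175]
ee_rot: [-3.14, 0.004, -2.685]
wrist_force: [-1.9, -0.3, -0.8]
width: 0.0098
t 18.05 tcp [0.5216 0.1927 0.1175] rpy deg [-179.93    0.21 -153.86] units [ 0.05  0.01 -0.1 ] F [-1.9 -0.3 -0.8] M [ 0.018  0.212 -0.007] w 0.0098 q6 -1.77
rot units [-0.01  0.04  0.01]
```

```bash
python3 -m inch '[{"grip":0,"dx":0.03,"dy":0,"dz":0.04,"rx":0,"ry":-0.03,"rz":0},{"grip":0,"dx":0,"dy":0,"dz":0.04,"rx":0,"ry":0,"rz":0}]'
python3 go.py .5205 .1925 .117 206.1
```

```text
time: 18.3
tool_pos: [0.5214, 0.1927, 0.1169]
ee_rot: [-3.14, 0.009, -2.685]
wrist_force: [-2.5, -1.4, 2.0]
width: 0.0098
t 18.3 tcp [0.5214 0.1927 0.1169] rpy deg [-179.92    0.5  -153.85] units [ 0.04  0.01 -0.  ] F [-2.5 -1.4  2. ] M [-0.048  0.381 -0.008] w 0.0098 q6 -1.78
rot units [-0.02  0.1   0.01]
```

```bash
python3 -m inch '[{"grip":0,"dx":0.04,"dy":0,"dz":0.02,"rx":0,"ry":0.1,"rz":0},{"grip":0,"dx":0.01,"dy":0,"dz":0.03,"rx":0,"ry":0.03,"rz":0}]'
python3 go.py .5205 .1925 .117 206.1
```

```text
time: 18.55
tool_pos: [0.5214, 0.1925, 0.1168]
ee_rot: [-3.14, 0.0, -2.685]
wrist_force: [-0.2, -0.6, 2.5]
width: 0.0101
t 18.55 tcp [0.5214 0.1925 0.1168] rpy deg [-1.7989e+02  2.0000e-02 -1.5386e+02] units [ 0.03  0.02 -0.01] F [-0.2 -0.6  2.5] M [ 0.096  0.167 -0.019] w 0.0101 q6 -1.77
rot units [-0.02  0.    0.01]
```

```bash
python3 -m inch '[{"grip":0,"dx":0,"dy":0,"dz":0.02,"rx":0,"ry":0,"rz":0.5},{"grip":0,"dx":0,"dy":0,"dz":0.03,"rx":0,"ry":0,"rz":0.8},{"grip":0,"dx":0,"dy":0,"dz":0.03,"rx":0,"ry":0,"rz":0.8},{"grip":0,"dx":0,"dy":0,"dz":0.03,"rx":0,"ry":0,"rz":0.8}]'
python3 go.py .521 .1925 .117 172
```

```text
time: 19.05
tool_pos: [0.5216, 0.1927, 0.1163]
ee_rot: [-3.14, 0.001, -2.946]
wrist_force: [-0.7, -0.9, 3.6]
width: 0.01
t 19.05 tcp [0.5216 0.1927 0.1163] rpy deg [-1.7991e+02  8.0000e-02 -1.6880e+02] units [ 0.02 -0.   -0.03] F [-0.7 -0.9  3.6] M [0.015 0.331 0.008] w 0.01 q6 -1.51
rot units [-0.01  0.02  3.84]
```

```bash
python3 -m inch '[{"grip":0,"dx":0,"dy":0,"dz":0.02,"rx":0,"ry":0,"rz":0.7},{"grip":0,"dx":0,"dy":0,"dz":0.02,"rx":0,"ry":0,"rz":0.7},{"grip":0,"dx":0,"dy":0,"dz":0.02,"rx":0,"ry":0,"rz":0.7},{"grip":0,"dx":0,"dy":0,"dz":0.02,"rx":0,"ry":0,"rz":0.7},{"grip":0,"dx":0,"dy":0,"dz":0.02,"rx":0,"ry":0,"rz":0.7}]'
python3 go.py .521 .1925 .117 152
python3 -m inch '[{"grip":0,"dx":0,"dy":0,"dz":0.02,"rx":0,"ry":0,"rz":0.6},{"grip":0,"dx":0,"dy":0,"dz":0.02,"rx":0,"ry":0,"rz":0.6},{"grip":0,"dx":0,"dy":0,"dz":0.02,"rx":0,"ry":0,"rz":0.6}]'
python3 go.py .521 .1925 .117 152
```

```text
time: 19.68
tool_pos: [0.5216, 0.193, 0.1163]
ee_rot: [-3.141, 0.002, 3.022]
wrist_force: [-0.9, 0.4, 2.8]
width: 0.01
t 19.68 tcp [0.5216 0.193  0.1163] rpy deg [-1.7994e+02  1.1000e-01  1.7313e+02] units [ 0.02 -0.02 -0.03] F [-0.9  0.4  2.8] M [-0.004  0.243  0.025] w 0.01 q6 -1.2
rot units [-0.01  0.02  4.23]
time: 20.05
tool_pos: [0.5216, 0.1931, 0.1163]
ee_rot: [-3.141, 0.002, 2.86]
wrist_force: [-1.2, 1.0, 3.1]
width: 0.01
t 20.05 tcp [0.5216 0.1931 0.1163] rpy deg [-1.7997e+02  1.3000e-01  1.6384e+02] units [ 0.02 -0.03 -0.03] F [-1.2  1.   3.1] M [-0.007  0.263 -0.002] w 0.01 q6 -1.04
rot units [-0.    0.03  2.37]
```

Wing at −16° (world); slot expected near −28°. Continuing in small steps.

```bash
python3 -m inch '[{"grip":0,"dx":0,"dy":0,"dz":0.02,"rx":0,"ry":0,"rz":0.5},{"grip":0,"dx":0,"dy":0,"dz":0.03,"rx":0,"ry":0,"rz":0.5},{"grip":0,"dx":0,"dy":0,"dz":0.03,"rx":0,"ry":0,"rz":0.4}]'
python3 go.py .521 .1925 .117 152
python3 -m inch '[{"grip":0,"dx":0,"dy":0,"dz":0.04,"rx":0,"ry":0,"rz":0.4},{"grip":0,"dx":0,"dy":0,"dz":0.05,"rx":0,"ry":0,"rz":0.3}]'
python3 go.py .521 .1925 .117 152
```

```text
time: 20.42
tool_pos: [0.5215, 0.1932, 0.1154]
ee_rot: [-3.141, 0.002, 2.733]
wrist_force: [-0.7, -1.0, -3.6]
width: 0.0097
t 20.43 tcp [0.5215 0.1932 0.1154] rpy deg [-1.7997e+02  1.4000e-01  1.5660e+02] units [ 0.01 -0.03 -0.06] F [-0.7 -1.  -3.6] M [-0.03   0.086  0.094] w 0.0097 q6 -0.91
rot units [-0.    0.03  0.92]
time: 20.68
tool_pos: [0.5204, 0.1927, 0.1105]
ee_rot: [-3.138, -0.001, 2.668]
wrist_force: [-0.8, -0.4, 10.4]
width: 0.0093
t 20.68 tcp [0.5204 0.1927 0.1105] rpy deg [-1.7982e+02 -3.0000e-02  1.5289e+02] units [-0.03  0.   -0.26] F [-0.8 -0.4 10.4] M [ 0.031 -0.    -0.057] w 0.0093 q6 -0.84
rot units [-0.04 -0.01  0.18]
```

```bash
python3 -m inch '[{"grip":0,"dx":0,"dy":0,"dz":-0.02,"rx":0,"ry":0,"rz":0},{"grip":0,"dx":0,"dy":0,"dz":0,"rx":0,"ry":0,"rz":0}]'
python3 go.py .5204 .1927 .1105 152
python3 - <<'E'
from h import *
p=cams.snapshot('scene')
f=p['frame'][170:270,190:310]; cv2.imwrite('pics/scene8c.png',cv2.resize(f,None,fx=6,fy=6,interpolation=cv2.INTER_CUBIC)[:,:,::-1])
E
```

```text
time: 20.92
tool_pos: [0.5204, 0.1927, 0.1106]
ee_rot: [-3.138, -0.001, 2.668]
wrist_force: [-0.9, -0.3, -1.3]
width: 0.01
t 20.93 tcp [0.5204 0.1927 0.1106] rpy deg [-1.7981e+02 -4.0000e-02  1.5288e+02] units [0. 0. 0.] F [-0.9 -0.3 -1.3] M [ 0.028 -0.046 -0.03 ] w 0.01 q6 -0.84
rot units [-0.04 -0.01  0.18]
```

View pics/scene8c.png

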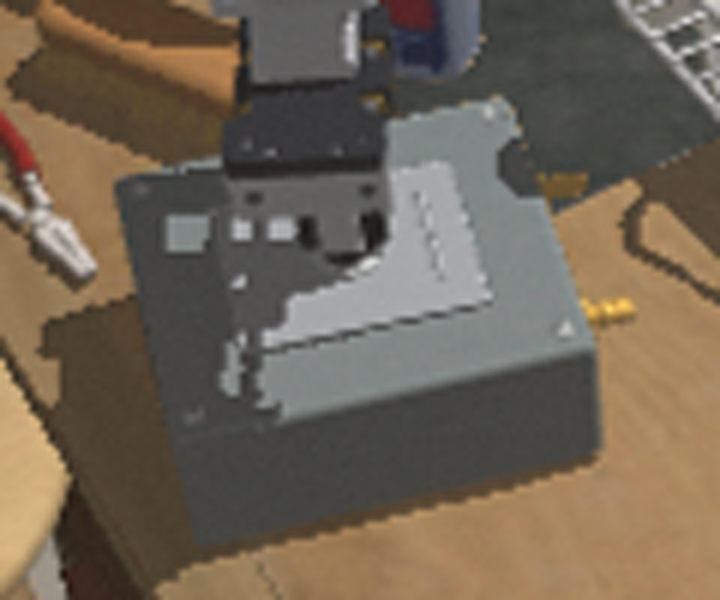

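```bash
python3 -m inch '[{"grip":0,"dx":0,"dy":0,"dz":0,"rx":-0.04,"ry":0,"rz":0.7},{"grip":0,"dx":0,"dy":0,"dz":0,"rx":0,"ry":0,"rz":0.8},{"grip":0,"dx":0,"dy":0,"dz":0,"rx":0,"ry":0,"rz":0.8},{"grip":0,"dx":0,"dy":0,"dz":0,"rx":0,"ry":0,"rz":0.8},{"grip":0,"dx":0,"dy":0,"dz":0,"rx":0,"ry":0,"rz":0.8},{"grip":0,"dx":0,"dy":0,"dz":0,"rx":0,"ry":0,"rz":0.8}]'
python3 go.py .5204 .1927 .1105 70
python3 -m inch '[{"grip":0,"dx":0,"dy":0,"dz":0,"rx":0,"ry":0,"rz":0.8},{"grip":0,"dx":0,"dy":0,"dz":0,"rx":0,"ry":0,"rz":0.8},{"grip":0,"dx":0,"dy":0,"dz":0,"rx":0,"ry":0,"rz":0.8},{"grip":0,"dx":0,"dy":0,"dz":0,"rx":0,"ry":0,"rz":0.8},{"grip":0,"dx":0,"dy":0,"dz":0,"rx":0,"ry":0,"rz":0.8}]'
python3 go.py .5204 .1927 .1105 70
```

```text
time: 21.72
tool_pos: [0.5206, 0.1928, 0.1105]
ee_rot: [3.141, -0.0, 2.246]
wrist_force: [0.1, 0.5, -1.7]
width: 0.0095
t 21.73 tcp [0.5206 0.1928 0.1105] rpy deg [ 1.7998e+02 -1.0000e-02  1.2867e+02] units [ 0.   -0.01 -0.  ] F [ 0.1  0.5 -1.7] M [-0.026 -0.051  0.011] w 0.0095 q6 -0.42
rot units [ 0.   -0.   11.73]
time: 22.35
tool_pos: [0.5208, 0.193, 0.1105]
ee_rot: [3.141, 0.0, 1.886]
wrist_force: [-0.4, 0.7, -1.8]
width: 0.0098
t 22.35 tcp [0.5208 0.193  0.1105] rpy deg [1.7996e+02 2.0000e-02 1.0808e+02] units [-0.01 -0.02 -0.  ] F [-0.4  0.7 -1.8] M [-0.134  0.034  0.053] w 0.0098 q6 -0.06
rot units [0.01 0.   7.62]
```

```bash
python3 -m inch '[{"grip":0,"dx":0,"dy":0,"dz":0,"rx":0,"ry":0,"rz":0.8},{"grip":0,"dx":0,"dy":0,"dz":0,"rx":0,"ry":0,"rz":0.8},{"grip":0,"dx":0,"dy":0,"dz":0,"rx":0,"ry":0,"rz":0.8},{"grip":0,"dx":0,"dy":0,"dz":0,"rx":0,"ry":0,"rz":0.8},{"grip":0,"dx":0,"dy":0,"dz":0,"rx":0,"ry":0,"rz":0.8},{"grip":0,"dx":0,"dy":0,"dz":0,"rx":0,"ry":0,"rz":0.8}]'
python3 go.py .5204 .1927 .1105 70
python3 -m inch '[{"grip":0,"dx":0,"dy":0,"dz":0,"rx":0,"ry":0,"rz":0.6},{"grip":0,"dx":0,"dy":0,"dz":0,"rx":0,"ry":0,"rz":0.6}]'
python3 go.py .5204 .1927 .1105 70
```

```text
time: 23.1
tool_pos: [0.5211, 0.193, 0.1105]
ee_rot: [3.14, 0.001, 1.455]
wrist_force: [0.5, 0.8, -1.3]
width: 0.0096
t 23.1 tcp [0.5211 0.193  0.1105] rpy deg [1.7992e+02 3.0000e-02 8.3340e+01] units [-0.02 -0.03 -0.  ] F [ 0.5  0.8 -1.3] M [-0.087  0.146 -0.021] w 0.0096 q6 0.37
rot units [0.02 0.   2.67]
time: 23.35
tool_pos: [0.5211, 0.193, 0.1105]
ee_rot: [3.14, 0.001, 1.346]
wrist_force: [0.5, 0.1, -2.3]
width: 0.0101
t 23.35 tcp [0.5211 0.193  0.1105] rpy deg [1.7992e+02 3.0000e-02 7.7140e+01] units [-0.02 -0.03 -0.  ] F [ 0.5  0.1 -2.3] M [-0.066  0.139 -0.018] w 0.0101 q6 0.48
rot units [0.02 0.   1.43]
```

```bash
for i in 1; do python3 -m inch '[{"grip":0,"dx":0,"dy":0,"dz":0,"rx":0,"ry":0,"rz":0.5}]' >/dev/null; python3 go.py .5204 .1927 .1105 68|head -1; python3 -m inch '[{"grip":0,"dx":0,"dy":0,"dz":0,"rx":0,"ry":0,"rz":0.5}]' >/dev/null; python3 go.py .5204 .1927 .1105 68|head -1;  python3 -m inch '[{"grip":0,"dx":0,"dy":0,"dz":0,"rx":0,"ry":0,"rz":0.5}]' >/dev/null; python3 go.py .5204 .1927 .1105 68|head -1; python3 -m inch '[{"grip":0,"dx":0,"dy":0,"dz":0,"rx":0,"ry":0,"rz":0.3}]' >/dev/null; python3 go.py .5204 .1927 .1105 68; done
```

```text
t 23.48 tcp [0.5212 0.193  0.1105] rpy deg [1.7992e+02 2.0000e-02 7.4550e+01] units [-0.02 -0.03 -0.  ] F [ 0.  -0.9 -1.7] M [-0.116  0.154 -0.044] w 0.0095 q6 0.52
t 23.6 tcp [0.5211 0.193  0.1105] rpy deg [1.7992e+02 2.0000e-02 7.1960e+01] units [-0.02 -0.02  0.  ] F [-0.6  0.2 -1.7] M [-0.1    0.181 -0.04 ] w 0.0097 q6 0.57
t 23.73 tcp [0.5212 0.193  0.1105] rpy deg [1.7992e+02 2.0000e-02 6.9380e+01] units [-0.02 -0.03 -0.  ] F [ 0.2 -0.4 -0.7] M [-0.124  0.121 -0.008] w 0.0098 q6 0.61
t 23.85 tcp [0.5212 0.193  0.1105] rpy deg [1.7992e+02 2.0000e-02 6.7830e+01] units [-0.02 -0.03  0.  ] F [-0.2 -1.  -1.9] M [-0.096  0.15  -0.026] w 0.0095 q6 0.64
rot units [ 0.02  0.   -0.03]
```

```bash
python3 -m inch '[{"grip":0,"dx":0,"dy":0,"dz":0,"rx":0,"ry":0,"rz":0.3}]' >/dev/null; python3 go.py .5204 .1927 .1105 68|head -1; python3 -m inch '[{"grip":0,"dx":0,"dy":0,"dz":0,"rx":0,"ry":0,"rz":0.3}]' >/dev/null; python3 go.py .5204 .1927 .1105 68|head -1; python3 -m inch '[{"grip":0,"dx":0,"dy":0,"dz":0,"rx":0,"ry":0,"rz":0}]' >/dev/null; python3 go.py .5204 .1927 .1105 68|head -1
```

```text
t 23.98 tcp [0.5212 0.193  0.1105] rpy deg [1.7992e+02 2.0000e-02 6.6270e+01] units [-0.02 -0.03  0.  ] F [ 0.4  0.2 -1.3] M [-0.042  0.187 -0.014] w 0.01 q6 0.67
t 24.1 tcp [0.5212 0.193  0.1105] rpy deg [1.7992e+02 2.0000e-02 6.4680e+01] units [-0.02 -0.03 -0.  ] F [ 0.2  0.6 -2.7] M [-0.053  0.156  0.045] w 0.0098 q6 0.7
t 24.23 tcp [0.5213 0.193  0.1105] rpy deg [1.7991e+02 2.0000e-02 6.4660e+01] units [-0.02 -0.03  0.  ] F [ 0.3  0.2 -1.2] M [-0.095  0.132 -0.016] w 0.0099 q6 0.7
```

```bash
python3 -m inch '[{"grip":0.15,"dx":0,"dy":0,"dz":0,"rx":0,"ry":0,"rz":0},{"grip":0.35,"dx":0,"dy":0,"dz":0,"rx":0,"ry":0,"rz":0},{"grip":0.4,"dx":0,"dy":0,"dz":0,"rx":0,"ry":0,"rz":0},{"grip":0.4,"dx":0,"dy":0,"dz":-0.5,"rx":0,"ry":0,"rz":0},{"grip":0.4,"dx":0,"dy":0,"dz":-1,"rx":0,"ry":0,"rz":0},{"grip":0.4,"dx":0,"dy":0,"dz":-1,"rx":0,"ry":0,"rz":0},{"grip":0.4,"dx":0,"dy":0,"dz":-0.5,"rx":0,"ry":0,"rz":0},{"grip":0.4,"dx":0,"dy":0,"dz":0,"rx":0,"ry":0,"rz":0}]'
python3 go.py .5204 .1927 .1105 68
python3 - <<'E'
from h import *
import pickle
p=cams.snapshot('wrist'); save(p,'w9.png'); pickle.dump((p,robot.get_obs()),open('s9.pkl','wb'))
f=p['frame'][190:350,240:400]; cv2.imwrite('pics/w9c.png',cv2.resize(f,None,fx=4,fy=4,interpolation=cv2.INTER_NEAREST)[:,:,::-1])
E
```

```text
time: 25.22
tool_pos: [0.5224, 0.1933, 0.1923]
ee_rot: [3.136, -0.003, 1.129]
wrist_force: [-1.0, 0.4, -1.0]
width: 0.0377
t 25.23 tcp [0.5224 0.1933 0.1923] rpy deg [179.65  -0.19  64.68] units [-0.07 -0.08  3.27] F [-1.   0.4 -1. ] M [-0.05   0.125  0.025] w 0.0377 q6 0.7
rot units [ 0.07 -0.04 -0.67]
```

View pics/w9.png

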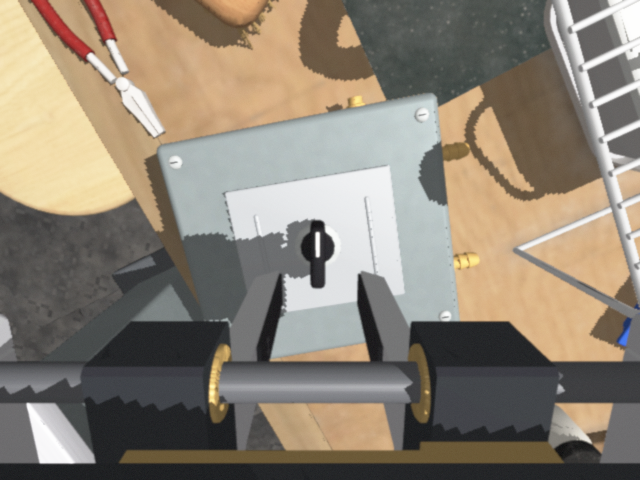

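View pics/w9c.png

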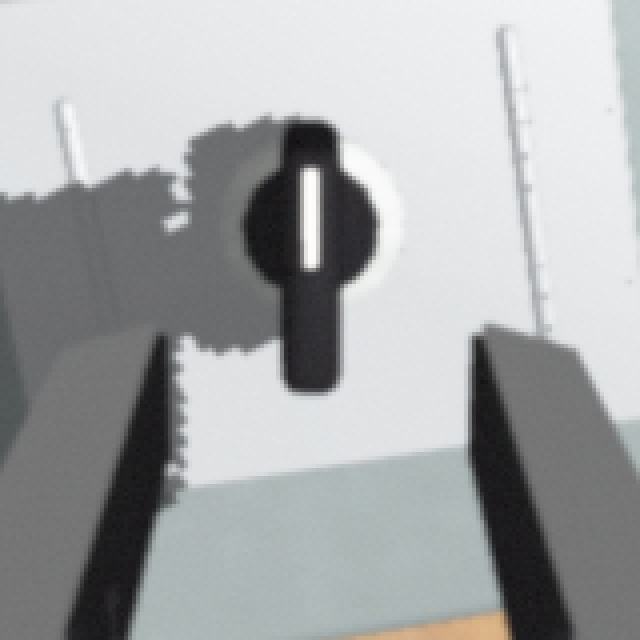

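```bash
python3 -m inch '[{"grip":0.4,"dx":0,"dy":0,"dz":-1,"rx":0,"ry":0,"rz":0},{"grip":0.4,"dx":0,"dy":0,"dz":-1,"rx":0,"ry":0,"rz":0},{"grip":0.4,"dx":0,"dy":0,"dz":0,"rx":0,"ry":0,"rz":0},{"grip":0.4,"dx":0,"dy":0,"dz":0,"rx":0,"ry":0,"rz":0}]'
python3 - <<'E'
from h import *
p=cams.snapshot('wrist'); save(p,'w10.png'); s=cams.snapshot('scene'); save(s,'scene10.png'); t=cams.snapshot('top'); save(t,'top10.png')
# wing line direction
f=p['frame']; g=cv2.cvtColor(f,cv2.COLOR_RGB2GRAY); c=proj(p,[.5212,.193,.126]); print('pred wing',c)
x,y=map(int,c); cv2.imwrite('pics/w10c.png',cv2.resize(f[y-60:y+60,x-70:x+70],None,fx=5,fy=5,interpolation=cv2.INTER_NEAREST)[:,:,::-1])
for n in ['polish_jar','brush','slab','plier']:
    for r in spotter.place_of(t,n)[:1]: print(n,np.round(r['pixel']),round(r['score'],2),np.round(at_z(t,r['pixel'],0),3))
E
python3 go.py .52 .193 .24 65
```

```text
time: 25.78
tool_pos: [0.5195, 0.1925, 0.236]
ee_rot: [-3.138, 0.005, 1.129]
wrist_force: [-0.3, 0.0, 0.4]
width: 0.0378
pred wing [320.43171173 238.67335046]
polish_jar [353. 235.] 0.67 [ 0.647 -0.121  0.   ]
brush [152. 288.] 0.7 [0.518 0.426 0.   ]
slab [484. 309.] 0.58 [ 0.437 -0.463  0.   ]
plier [166. 328.] 0.52 [0.41  0.388 0.   ]
t 26.12 tcp [0.5199 0.1927 0.2375] rpy deg [-179.89    0.19   64.67] units [ 0.01 -0.   -0.1 ] F [-0.3 -0.4  0.3] M [-0.071  0.091  0.007] w 0.0377 q6 0.7
rot units [-0.02  0.04 -0.07]
```

View pics/w10c.png

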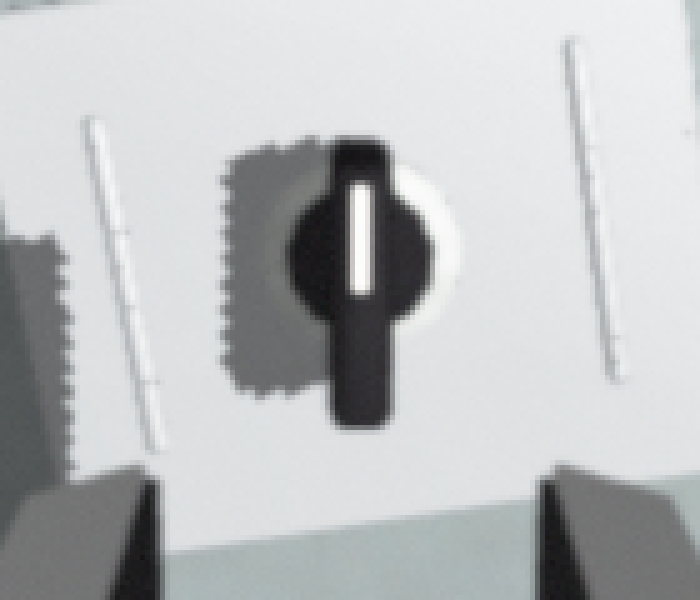

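View pics/scene10.png

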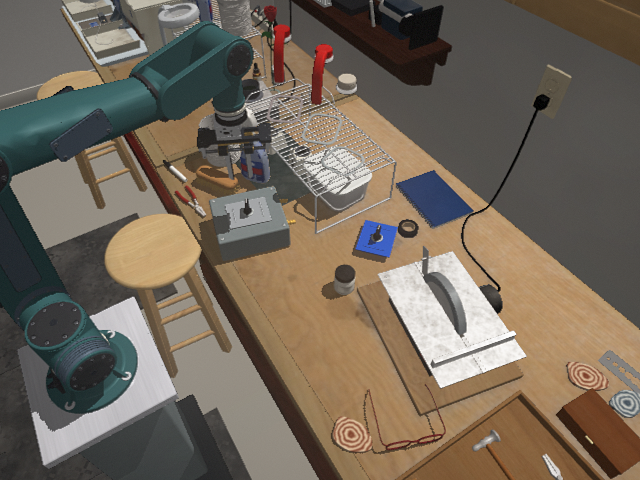

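The hatch lies flush (scene 248,213). The wing has kept its angle since I let go, and the bystanders are where they started.

```bash
python3 -c "
from bench import robot
print(robot.close_job())"
```

```text
the job is handed in; nothing more can be done
None
```

The grey hatch is back in the port with its wing turned to where the locked notch should be, and the job was handed in at about 26 s of the 72 s. I can't see the locking directly, so that part rests on angles.

- **Fitting:** I carried the hatch by its wing and lowered it, turned half round, into the port. With about 6–8 N of downward pressure I turned the wing clockwise. The stud found its slot at about −27° in the world frame, and the hatch dropped flush. The tool height matched flush to within about 0.1 mm.
- **Force:** As the hatch landed it took a brief press of about 14 N on the deck, which I eased at once. The highest wrist reading I saw was about 10 N.
- **Locking:** I turned the wing on clockwise about 88° (1.52–1.57 rad) past the slot's middle. That is beyond the 1.4–1.5 rad where the pin drops in and short of the 1.65 rad stop.
- **Last checks:** After release the wing stayed at the angle I left it, with no spring-back, and the pictures show the plate flat on the deck. The gripper was about 12 cm above the wing, touching nothing. The jar, brush, slab and pliers were found within 8 mm of their first positions, which I put down to detector noise, and the blue look-alike was not touched.

**Unclear or disagreeing:**
- The drop into the notch did not show in the torque readings, where noise of about 0.03 N m hid it.
- In the wrist camera the held hatch appeared about 4 mm lower than expected, so I aligned it by comparing the plate with the box's corner screws instead.

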